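Rock the glass tiles on the granite plate and pull the bowed one

TASK

One of the three glass tiles on the granite surface plate came out of the furnace bowed. Come down slowly and press lightly on the ends of the tiles to find the one that rocks, tipping it right down onto one end and holding it there for a moment, then lift it off the plate and set it down gently, same side up, across the middle of the two battens in the red reject tray. Leave the two good tiles where they lie, never knock or press glass hard against the granite, and do not disturb the other things on the bench.

Things in the scene. Friction and masses are not known exactly. Their poses are not given: they have to be found in the camera images.
- plate_top (a point): centre of the top face of the black granite surface plate (305 along its x, 457 along its y, 60 mm tall with its feet; fixed); z up. Granite and glass do not yield: a fingertip that lands on a tile at over 20 mm/s strikes it with 45 N or more, so come down slowly (12 mm/s or so) and hold it with a light press, 2 to 15 N
- tile_a_mid (a point): one of three look-alike pale green glass tiles, 180 (its x) x 64 (its y) x 10 mm thick (z up), 0.23 to 0.36 kg, flat on the granite with 30 mm or more free along both long sides. This point is its centre, half-way up. Grip it across the 64 mm at mid-length; press it near an end, e.g. 75 mm from the centre along x
- tile_b_mid (a point): another such tile, same look, size and centre point. One of the three, not known which, is bowed lengthwise, belly down: it stands level on its middle 36 mm with both ends about 3 mm clear of the granite, so its pose reads like that of a flat one until it is pressed
- tile_c_mid (a point): another such tile, same look, size and centre point. How the bowed one feels: pressed near an end it tips 0.042 rad under about 1 N until that end lies on the granite, and swings back level when let go; a flat tile does not give, the force rises at once
- tray_rest (a point): centre of the red reject tray, level with the tops of its two rubber-capped cross battens (20 mm above the bench, 12 mm wide, running along its y at x = -75 and +75 mm). A tile lies on both battens, its length along the tray's x. Inside the walls it is 260 (x) x 170 mm (y); walls 15 mm higher than the battens, floor 15 mm lower; fixed
- feeler: a folded steel feeler gauge, 14 x 100 x 12 mm, lying on the far strip of the granite plate; bystander. Origin under its centre
- lifter: a black suction-cup lifter with an orange grip, 120 mm across, 69 mm tall, on the bench; bystander. Origin under its centre
- cleaner: a bottle of glass cleaner, 64 mm across, 190 mm tall; bystander. Origin under its centre
- cartridge: an upright white and blue sealant cartridge, 52 mm across, 225 mm tall; bystander. Origin under its centre
- measure: a yellow tape measure, 70 x 36 x 66 mm; bystander. Origin under its centre
- cutter: a brass glass cutter lying on the bench, 145 mm long, 16 mm thick; bystander. Origin under its middle
There are look-alikes about, which are no part of the job. What is shaped like the part that bears tile_b_mid but orange is not meant.

How it is judged (in metres and radians):
On the way, in this order (a step that is already met when the one before it is completed fails the run):
1. the bowed tile is tipped down onto one end by a light press near that end (under 25 N on the granite), and held there 0.3 s (((angle between tile_a_mid's own z axis and vertical between 0.03 and 0.06 rad and contact force between the fingers and tile_a above 0.4 N and contact force between tile_a and plate between 2 and 25 N and (x of the grasp point in the frame of tile_a_mid above 0.035 m or x of the grasp point in the frame of tile_a_mid below -0.035 m) and z of tile_a_mid in the frame of plate_top below 0.012 m) or (angle between tile_b_mid's own z axis and vertical between 0.03 and 0.06 rad and contact force between the fingers and tile_b above 0.4 N and contact force between tile_b and plate between 2 and 25 N and (x of the grasp point in the frame of tile_b_mid above 0.035 m or x of the grasp point in the frame of tile_b_mid below -0.035 m) and z of tile_b_mid in the frame of plate_top below 0.012 m) or (angle between tile_c_mid's own z axis and vertical between 0.03 and 0.06 rad and contact force between the fingers and tile_c above 0.4 N and contact force between tile_c and plate between 2 and 25 N and (x of the grasp point in the frame of tile_c_mid above 0.035 m or x of the grasp point in the frame of tile_c_mid below -0.035 m) and z of tile_c_mid in the frame of plate_top below 0.012 m))), for 0.3 s.
2. a tile is lifted clear of the granite plate (((z of tile_a_mid in the frame of plate_top above 0.03 m and contact force between tile_a and plate below 0.01 N) or (z of tile_b_mid in the frame of plate_top above 0.03 m and contact force between tile_b and plate below 0.01 N) or (z of tile_c_mid in the frame of plate_top above 0.03 m and contact force between tile_c and plate below 0.01 N))), for 0.1 s.
At the end, for the whole second after the job is handed in: The bowed tile rests belly down on both battens of the red tray, centred within 18 mm along and 50 mm across it, its centre 1.5 to 3.9 mm above the batten tops (a flat tile: 5 mm), within 0.06 rad of level, released and still; both flat tiles lie on the granite within 20 mm of where they were (((x of tile_a_mid in the frame of tray_rest between -0.018 and 0.018 m and y of tile_a_mid in the frame of tray_rest between -0.05 and 0.05 m and z of tile_a_mid in the frame of tray_rest between 0.0015 and 0.0039 m and angle between tile_a_mid's own z axis and vertical below 0.06 rad and contact force between tile_a and tray above 0.5 N and contact force between tile_a and the fingers below 0.01 N and linear speed of tile_a below 0.02 m/s and angular speed of tile_a below 0.15 rad/s and distance of each of tile_b_mid, tile_c_mid from where it was at the start of the episode below 0.02 m and contact force between each of tile_b, tile_c and plate above 0.5 N and angle between each of tile_b_mid, tile_c_mid's own z axis and vertical below 0.02 rad) or (x of tile_b_mid in the frame of tray_rest between -0.018 and 0.018 m and y of tile_b_mid in the frame of tray_rest between -0.05 and 0.05 m and z of tile_b_mid in the frame of tray_rest between 0.0015 and 0.0039 m and angle between tile_b_mid's own z axis and vertical below 0.06 rad and contact force between tile_b and tray above 0.5 N and contact force between tile_b and the fingers below 0.01 N and linear speed of tile_b below 0.02 m/s and angular speed of tile_b below 0.15 rad/s and distance of each of tile_a_mid, tile_c_mid from where it was at the start of the episode below 0.02 m and contact force between each of tile_a, tile_c and plate above 0.5 N and angle between each of tile_a_mid, tile_c_mid's own z axis and vertical below 0.02 rad) or (x of tile_c_mid in the frame of tray_rest between -0.018 and 0.018 m and y of tile_c_mid in the frame of tray_rest between -0.05 and 0.05 m and z of tile_c_mid in the frame of tray_rest between 0.0015 and 0.0039 m and angle between tile_c_mid's own z axis and vertical below 0.06 rad and contact force between tile_c and tray above 0.5 N and contact force between tile_c and the fingers below 0.01 N and linear speed of tile_c below 0.02 m/s and angular speed of tile_c below 0.15 rad/s and distance of each of tile_a_mid, tile_b_mid from where it was at the start of the episode below 0.02 m and contact force between each of tile_a, tile_b and plate above 0.5 N and angle between each of tile_a_mid, tile_b_mid's own z axis and vertical below 0.02 rad))); the robot touches nothing.
It fails at once if a tile is knocked or pressed against the granite plate with more than 55 N (contact force between any of tile_a, tile_b, tile_c and plate above 55 N).
It fails at once if a tile is let fall (faster than 0.5 m/s with no finger on it) ((linear speed of tile_a above 0.5 m/s and contact force between tile_a and the fingers below 0.01 N) or (linear speed of tile_b above 0.5 m/s and contact force between tile_b and the fingers below 0.01 N) or (linear speed of tile_c above 0.5 m/s and contact force between tile_c and the fingers below 0.01 N)).
It fails at once if a tile is knocked into the tray with more than 40 N (contact force between any of tile_a, tile_b, tile_c and tray above 40 N).
It fails at once if another thing on the bench is shifted more than 30 mm (distance of any of feeler, lifter, cleaner, cartridge, measure, cutter from where it was at the start of the episode above 0.03 m).
It also fails if it takes over 64 s, if anything falls off the work surface, if the arm or the gripper's body presses on something with over 40 N, if the wrist force passes 120 N, or if a joint passes its speed limit or range.

ROBOT

A 6-joint arm with a two-finger parallel gripper is mounted at the origin on the work surface. World frame = base frame: x ahead of the robot, y to its left, z up, the work surface at z = 0. Lengths are in mm, angles in rad, forces in N, time in s.
With the tool pointing down it reaches from about 275 to 725 mm from the base axis. Payload 5.6 kg.
Tool frame: the origin (TCP) lies at the very end of the fingers, on their centre line; the grasp point (between the pads) lies 19 mm behind it; z points along the fingers, y is the direction in which the jaws open and shut (so a half turn about z gives the same grasp; the last joint's range is limited). The gripper opens to 85 mm and grips with 20 to 120 N. Pads are 22 mm wide; open, the fingers measure 114 mm over their backs; the gripper's body (76 mm by 85 mm) begins 54 mm behind the grasp point. The pads swing forward as they close: fully open they stand 13 mm farther back than shut.
Start: joints at [0.285, 0.255, 0.108, 0, -1.424, -0.285], TCP at [549.993, 0.025, 192.483] pointing down, gripper open.
Joint ranges: [-2.95, 2.95], [-1.21, 1.97], [-1.09, 1.5], [-2.87, 1.71], [-2.94, -0.07], [-3.05, 3.05]. Speed limits (rad/s): [2.57, 2.57, 3.14, 3.14, 3.14, 3.14].

INTERFACE

Orientations are given as a 3x3 rotation matrix whose columns are the frame's x, y, z axes.
In Python, from cell import env, camera, camera_params gives the robot as it stands. The module is installed in compiled form; this text tells all that it offers.
- The arm moves only by the tool carry_out, never from a script. Its argument "plan" is a list that holds one entry, the list of rows, each a list of 5 numbers: the finger opening in mm, from 0 to 85.4, then the shift along the world's x, y, z in mm, then the turn about the world's z in degrees. In form: [[[fingers, x, y, z, roll], ...]]. A call has 1 to 10 rows; each row shifts and turns the commanded pose from where the row before left it; what a row does not reach is not made up. A row lasts 1/12 s, in which the tool goes at most 41.7 mm and 7.16 degrees, less where a joint would pass 70% of its speed; a pose out of reach is approached as far as the arm can. A call is refused whole if a number of a shift passes 41.7 or a number of a turn 7.16, either way. A call with a gripper value outside its range is refused whole. The fingers move at their own pace and stop on an object; "squeeze" is the grip in N (left out, the last holds). Time passes only in rows, so rows that do not move let the fingers close. It gives the time, the measured TCP pose, the force and the opening at its end, in the units of the state.
- env.observe(): the state, without advancing time (a new reading comes with each control period).
- camera(name): name is "scene" or "side" or "wrist"; returns the picture (384x512x3 uint8, red, green, blue); there is no depth.
- camera_params(name): a dict with "fov_y" (degrees; the focal length in pixels is half the picture's height over the tangent of half this angle, whatever the lens; pixels are square), "cx", "cy" (the principal point, pixels), "k1" (the pictures are not rectified: a ray, as slopes to the right and down, at radius r is drawn at 1 + k1 r^2 times it, then the intrinsics apply), "world_from_camera" (4x4, takes a point from camera to world coordinates); the wrist camera has in their place "hand_eye" (4x4, takes a point from camera to tool coordinates, whose origin is the TCP and whose axes are the flange's). Camera axes: x right, y up, looking along -z (the intrinsics and any distortion apply to the point x, -y, -z); pixel columns grow to the right and rows downward; lengths in mm; the calibration is good to about 2 mm. A picture is of the moment at which its call begins: read the wrist's pose just before it. camera_params takes no time and is no camera call.
- env.close_job(): hands the job in, once; it reports no verdict.
The state is a dict: "time": time; "q": joint angles; "joint_velocities": joint speeds; "joint_efforts": joint torques, N m; "tcp_pos": TCP position; "tcp_rot": TCP orientation; "force": force on the tool from outside, world axes, zero at the start; "torque": the same for the moment, N m; "opening": finger opening in mm.
Only numpy, scipy, OpenCV 4.12 (cv2) and the standard library are available. Lean on these libraries where they do the work, as an engineer would, in place of code of your own. Each camera call takes 0.05 s, during which the arm holds its last target.

## Working session

There is one attempt and no reset: what is moved stays moved. The work goes in short steps, Python scripts to look and compute and a tool call to move; the robot and the scene stay as the last step left them, time stands still between calls to the robot, and variables do not carry over. Pictures are saved under pics/ and viewed, and the job is handed in when it is done.

Besides the shell and the picture viewer there is one more tool, called after ">>>" by a JSON object that holds its "op" and its "data". carry_out: Moves the arm, as the interface text tells. Its arguments: {"type":"object","properties":{"plan":{"type":"array"},"squeeze":{"type":"number"}},"required":["plan"]}

```bash
mkdir -p pics; python3 - <<'E'
from cell import env,camera,camera_params
import cv2,numpy as np
s=env.observe()
for k,v in s.items(): print(k,np.round(v,3).tolist())
for n in ["scene","side","wrist"]:
    print(n,camera_params(n))
    im=camera(n); cv2.imwrite(f"pics/{n}0.png",cv2.cvtColor(im,cv2.COLOR_RGB2BGR))
E
```

```text
time 0.0
q [0.285, 0.256, 0.107, -0.0, -1.424, -0.285]
joint_velocities [-0.001, 0.0, 0.0, 0.0, 0.0, 0.0]
joint_efforts [-0.0, -38.663, 23.793, 5.365, -0.006, -0.0]
tcp_pos [549.429, 0.062, 191.577]
tcp_rot [[-0.0, -1.0, -0.002], [-1.0, 0.0, -0.0], [0.0, 0.002, -1.0]]
force [-0.683, 0.233, 0.207]
torque [-0.048, 0.014, 0.015]
opening 85.165
scene {'fov_y': 53.73538371243011, 'cx': 259.4514425206128, 'cy': 190.79535684764133, 'k1': -0.060378514407095935, 'world_from_camera': array([[ 4.75494293e-01, -4.91822124e-01,  7.29394390e-01,
         1.35742177e+03],
       [ 8.79366942e-01,  2.42279066e-01, -4.09895883e-01,
        -5.53706262e+02],
       [ 2.48788722e-02,  8.36308468e-01,  5.47694430e-01,
         7.45479936e+02],
       [ 0.00000000e+00,  0.00000000e+00,  0.00000000e+00,
         1.00000000e+00]])}
side {'fov_y': 55.22367217321865, 'cx': 254.69481127423398, 'cy': 189.93125267974065, 'k1': 0.0011933276351085618, 'world_from_camera': array([[-9.84537160e-01,  1.16824413e-01, -1.30532131e-01,
         3.25292815e+02],
       [-1.74951088e-01, -6.93478753e-01,  6.98912967e-01,
         8.08624078e+02],
       [-8.87116251e-03,  7.10942526e-01,  7.03194160e-01,
         9.76169934e+02],
       [ 0.00000000e+00,  0.00000000e+00,  0.00000000e+00,
         1.00000000e+00]])}
wrist {'fov_y': 63.30020006845291, 'cx': 254.77789895237717, 'cy': 194.9319086926113, 'k1': -0.03395979461357539, 'hand_eye': array([[-1.00288567e-04,  9.60314968e-01,  2.78917824e-01,
         7.13922250e+01],
       [ 9.99999702e-01, -1.17211695e-04,  7.63123272e-04,
        -4.50517201e-01],
       [ 7.65531131e-04,  2.78917818e-01, -9.60314670e-01,
        -1.81983593e+02],
       [ 0.00000000e+00,  0.00000000e+00,  0.00000000e+00,
         1.00000000e+00]])}
```

View pics/scene0.png

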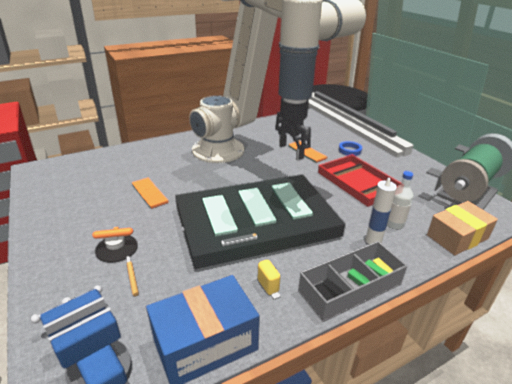

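View pics/side0.png

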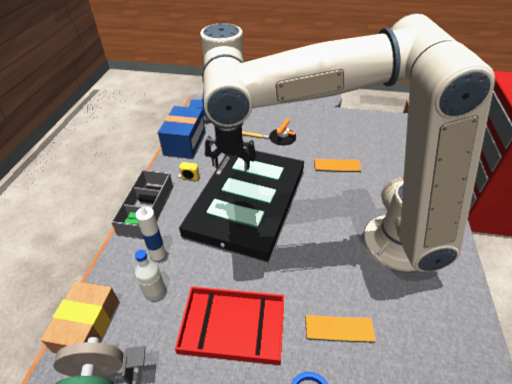

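View pics/wrist0.png

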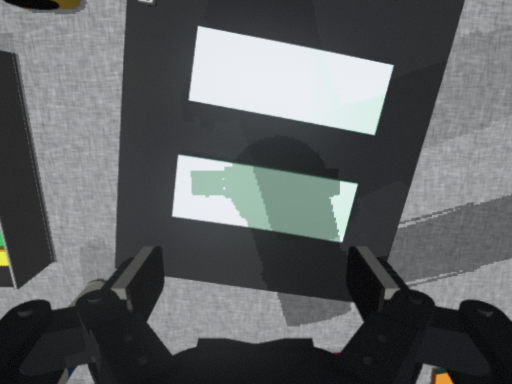

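The scene shows three pale-green tiles on the black plate at about (219,215), (257,207) and (292,200). The look-alikes are orange tiles on the bench at (150,192) and (308,152), and they are not meant. The red tray is at (360,178). I'll enlarge the crops to measure.

```bash
cat > h.py <<'E'
from cell import env,camera,camera_params
import cv2,numpy as np
def K(p):
    f=192/np.tan(np.radians(p['fov_y'])/2); return f
def ray(p,T,u,v):
    f=K(p); d=np.array([(u-p['cx'])/f,(v-p['cy'])/f]); x=d.copy()
    for _ in range(30): x=d/(1+p['k1']*(x@x))
    r=T[:3,:3]@np.array([x[0],-x[1],-1.0]); return T[:3,3],r/np.linalg.norm(r)
def wT(p,s):
    A=np.eye(4);A[:3,:3]=s['tcp_rot'];A[:3,3]=s['tcp_pos'];return A@p['hand_eye']
def onz(o,r,z): return o+r*(z-o[2])/r[2]
def tri(rs):
    A=np.zeros((3,3));b=np.zeros(3)
    for o,r in rs:
        P=np.eye(3)-np.outer(r,r);A+=P;b+=P@o
    x=np.linalg.solve(A,b); return x,[np.linalg.norm((np.eye(3)-np.outer(r,r))@(x-o)) for o,r in rs]
def proj(p,T,X):
    c=T[:3,:3].T@(np.array(X)-T[:3,3]); x=np.array([c[0],-c[1]])/-c[2]
    return x*(1+p['k1']*(x@x))*K(p)+np.array([p['cx'],p['cy']])
def crop(src,dst,u0,v0,u1,v1,k):
    im=cv2.imread(src)[v0:v1,u0:u1]; im=cv2.resize(im,None,fx=k,fy=k,interpolation=cv2.INTER_CUBIC)
    for u in range(u0-u0%10+10,u1,10): cv2.putText(im,str(u),((u-u0)*k,8),0,.3,(0,0,255),1); cv2.line(im,((u-u0)*k,8),((u-u0)*k,14),(0,0,255),1)
    for v in range(v0-v0%10+10,v1,10): cv2.putText(im,str(v),(0,(v-v0)*k),0,.3,(0,0,255),1)
    cv2.imwrite(dst,im)
E
python3 - <<'E'
from h import *
crop('pics/scene0.png','pics/c1.png',170,170,345,265,4)
crop('pics/side0.png','pics/c2.png',175,140,310,260,5)
crop('pics/side0.png','pics/c3.png',170,280,290,365,6)
crop('pics/scene0.png','pics/c4.png',310,145,415,210,7)
E
```

```text
(no output)
```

View pics/c1.png

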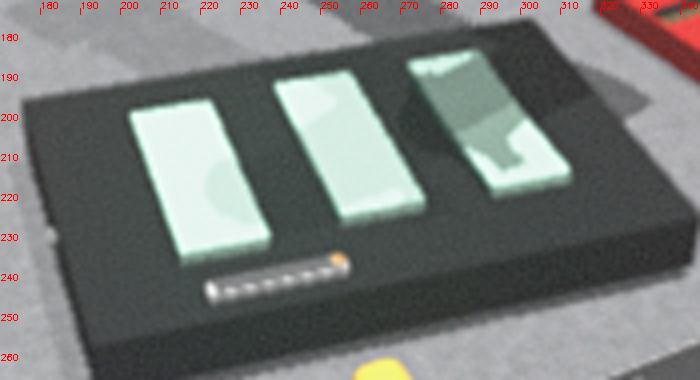

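View pics/c2.png

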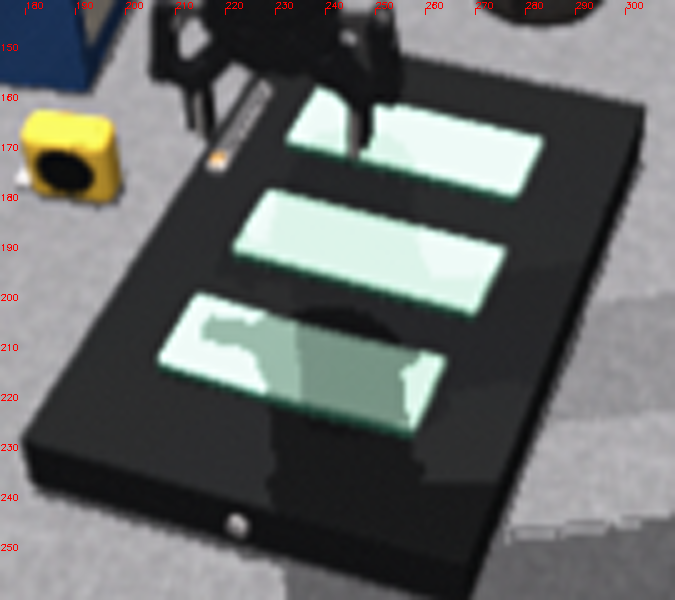

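View pics/c3.png

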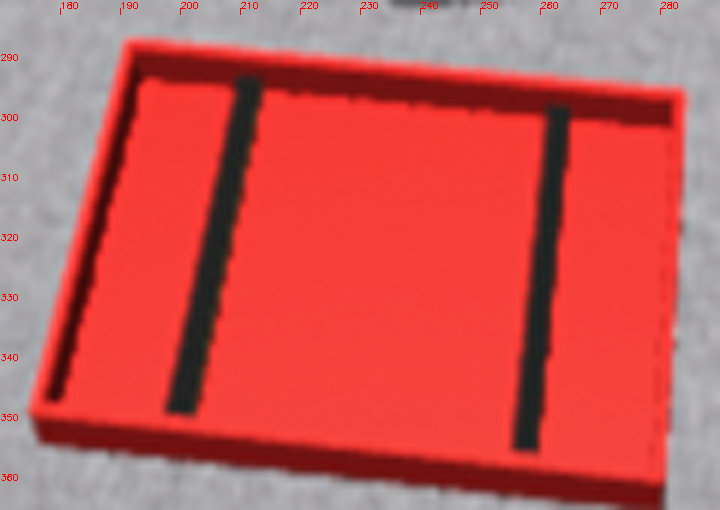

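View pics/c4.png

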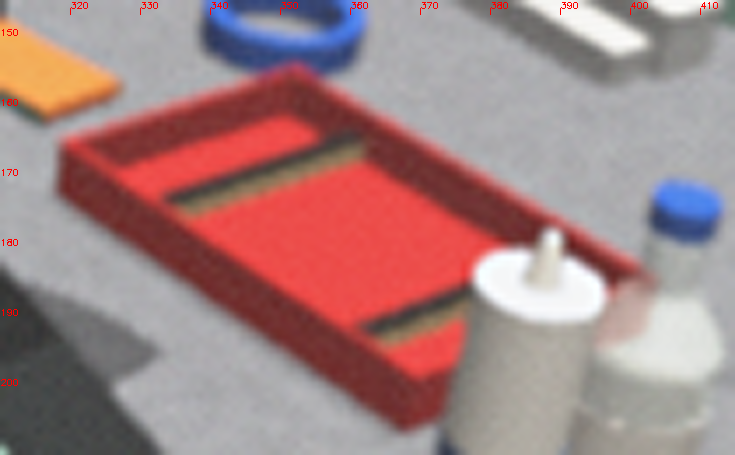

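```bash
cat > m.py <<'E'
from h import *
ps,pd=camera_params('scene'),camera_params('side')
S={1:[(130,113),(210,100),(270,238),(182,255)],2:[(275,83),(350,71),(424,201),(342,218)],3:[(408,64),(480,51),(570,172),(494,188)]}
D={1:[(543,137),(518,197),(287,142),(320,87)],2:[(507,247),(474,314),(233,250),(272,188)],3:[(446,356),(413,433),(158,360),(200,293)]}
for t in S:
    P=[]
    for a,b in zip(S[t],D[t]):
        x,e=tri([ray(ps,ps['world_from_camera'],170+a[0]/4,170+a[1]/4),ray(pd,pd['world_from_camera'],175+b[0]/5,140+b[1]/5)])
        P.append(x); 
    P=np.array(P); print(t,P.round(1).tolist(),e)
    ax=(P[2]+P[3]-P[0]-P[1])/2; w=(P[1]+P[2]-P[0]-P[3])/2
    print(' c',P.mean(0).round(1),'len',np.linalg.norm(ax),'wid',np.linalg.norm(w),'ang',np.degrees(np.arctan2(ax[1],ax[0])))
    for nm,p,Q,o,k in(('scene',ps,S[t],170,4),('side',pd,D[t],0,5)):
        Q=[onz(*ray(p,p['world_from_camera'],(170+a/4 if k==4 else 175+a/5),(170+b/4 if k==4 else 140+b/5)),70) for a,b in Q]; Q=np.array(Q)
        ax=(Q[2]+Q[3]-Q[0]-Q[1])/2;w=(Q[1]+Q[2]-Q[0]-Q[3])/2
        print('  z70',nm,Q.mean(0).round(1),np.linalg.norm(ax).round(1),np.linalg.norm(w).round(1),np.degrees(np.arctan2(ax[1],ax[0])).round(2))
# tray outer rim corners: side c3 (170,280) k6 ; scene c4 (310,145) k7
o=lambda a:ray(pd,pd['world_from_camera'],170+a[0]/6,280+a[1]/6)
q=lambda a:ray(ps,ps['world_from_camera'],310+a[0]/7,145+a[1]/7)
for nm,a,b in [('rimlowx-',(685,92),(62,143)),('rimhighx-',(130,42),(405,432)),('rimlowx+',(665,485),(297,66)),]:
    x,e=tri([o(a),q(b)]); print(nm,x.round(1),np.round(e,1))
# wait batten ends, z=20
for nm,ends in [('bat_highx',[(236,78),(262,80),(197,415),(165,411)]),('bat_lowx',[(549,104),(570,106),(538,452),(513,449)])]:
    print(nm,[onz(*o(a),20).round(1).tolist() for a in ends])
print('scene bat lowx',[onz(*q(a),20).round(1).tolist() for a in [(165,197),(345,135),(365,147),(187,208)]])
print('scene bat highx',[onz(*q(a),20).round(1).tolist() for a in [(360,325),(385,338)]])
for z in(35,):
  print('rim side',[onz(*o(a),z).round(1).tolist() for a in [(685,92),(130,42),(32,413),(665,485)]])
  print('rim scene',[onz(*q(a),z).round(1).tolist() for a in [(62,143),(297,66)]])
E
python3 m.py
```

```text
1 [[409.3, -228.5, 67.2], [419.0, -163.2, 65.3], [597.9, -195.6, 64.6], [587.0, -259.6, 65.8]] [np.float64(2.601018811983519), np.float64(2.60101881198368)]
 c [ 503.3 -211.7   65.7] len 181.0460551091575 wid 65.48567778035171 ang -10.092698285314755
  z70 scene [ 510.9 -213.3   70. ] 181.1 63.9 -10.12
  z70 side [ 501.4 -209.    70. ] 179.8 68.4 -9.75
2 [[420.6, -107.2, 67.3], [433.0, -42.5, 66.2], [610.3, -76.2, 65.0], [598.8, -140.6, 65.5]] [np.float64(3.5604654825716304), np.float64(3.560465482571709)]
 c [515.7 -91.6  66. ] len 180.93151548309208 wid 65.67423085738633 ang -10.696875452032563
  z70 scene [522.9 -93.8  70. ] 182.3 63.8 -10.74
  z70 side [513.6 -89.7  70. ] 179.3 68.8 -10.47
3 [[446.5, 3.2, 69.2], [456.2, 69.5, 68.2], [633.6, 37.3, 69.3], [622.7, -25.6, 69.3]] [np.float64(3.100639336784905), np.float64(3.1006393367849188)]
 c [539.8  21.1  69. ] len 179.3811675399967 wid 65.43450271825205 ang -9.787409421714715
  z70 scene [543.3  20.8  70. ] 178.4 64.2 -9.53
  z70 side [538.3  20.2  70. ] 179.2 67.6 -10.03
rimlowx- [345.4 274.3  29.4] [1.9 1.9]
rimhighx- [620.7 281.8   6.7] [3.4 3.4]
rimlowx+ [332.  454.4  30.1] [1.6 1.6]
bat_highx [[557.9, 296.9, 20.0], [545.3, 295.8, 20.0], [532.5, 455.2, 20.0], [546.5, 455.9, 20.0]]
bat_lowx [[407.2, 284.8, 20.0], [397.2, 284.1, 20.0], [385.6, 445.4, 20.0], [396.3, 445.9, 20.0]]
scene bat lowx [[408.2, 301.2, 20.0], [397.6, 438.4, 20.0], [413.5, 439.4, 20.0], [422.9, 304.7, 20.0]]
scene bat highx [[554.8, 311.9, 20.0], [569.7, 315.4, 20.0]]
rim side [[343.9, 276.0, 35.0], [609.5, 295.0, 35.0], [598.4, 471.9, 35.0], [330.8, 455.2, 35.0]]
rim scene [[355.6, 268.2, 35.0], [340.7, 448.0, 35.0]]
```

```bash
python3 - <<'E'
from h import *
crop('pics/wrist0.png','pics/c5.png',160,15,400,250,3)
p=camera_params('wrist');s=env.observe();T=wT(p,s)
# order A lowx -y, B lowx +y, C highx +y, D highx -y
for Q in ([(357,183),(343,242),(172,217),(178,155)],[(393,65),(376,135),(189,101),(197,26)]):
    Q=np.array([onz(*ray(p,T,*a),70) for a in Q]);ax=(Q[2]+Q[3]-Q[0]-Q[1])/2;w=(Q[1]+Q[2]-Q[0]-Q[3])/2
    print(Q.mean(0).round(1),np.linalg.norm(ax).round(1),np.linalg.norm(w).round(1),np.degrees(np.arctan2(ax[1],ax[0])).round(2))
E
```

```text
[541.1  22.6  70. ] 181.5 65.5 -9.0
[517.3 -91.1  70. ] 181.3 64.6 -10.05
```

View pics/c5.png

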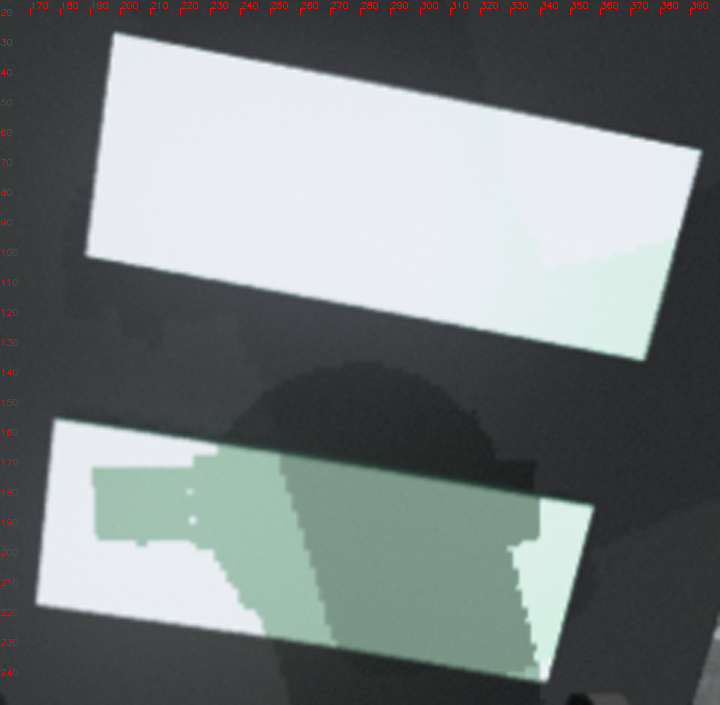

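>>> {"op": "carry_out", "data": {"plan": [[[0,-7,3,-4,7],[0,-7,3,-8,7],[0,-7,3,-8,7],[0,-7,3,-8,7],[0,-7,3,-8,7],[0,-7,3,-8,7],[0,-7,3,-8,7],[0,-7,3,-8,7],[0,-7,3,-8,7],[0,-7,3,-8,7]]], "squeeze": 20}}

```text
time: 0.98
tcp_pos: [479.3, 30.1, 115.8]
tcp_rot: [[0.942, -0.336, -0.001], [-0.336, -0.942, -0.0], [-0.001, 0.0, -1.0]]
force: [0.3, -0.6, -0.2]
opening: 0.0
```

>>> {"op": "carry_out", "data": {"plan": [[[0,-4,2,-8,5],[0,-4,2,-8,5],[0,-4,1,-6,0],[0,0,0,-4,0],[0,0,0,0,0]]]}}

```text
time: 1.4
tcp_pos: [467.4, 34.9, 89.7]
tcp_rot: [[0.984, -0.176, -0.002], [-0.176, -0.984, -0.0], [-0.001, 0.001, -1.0]]
force: [-0.3, -0.9, 0.2]
opening: 0.1
```

```bash
python3 - <<'E'
from h import *
s=env.observe();print({k:np.round(s[k],2).tolist() for k in('time','q','tcp_pos','tcp_rot','force','opening')})
cv2.imwrite('pics/w1.png',camera('wrist')[:,:,::-1])
E
```

```text
{'time': 1.4, 'q': [0.41, 0.16, -0.29, -0.0, -1.13, 0.98], 'tcp_pos': [467.36, 34.86, 89.69], 'tcp_rot': [[0.98, -0.18, -0.0], [-0.18, -0.98, -0.0], [-0.0, 0.0, -1.0]], 'force': [-0.29, -0.91, 0.22], 'opening': 0.05}
```

View pics/w1.png

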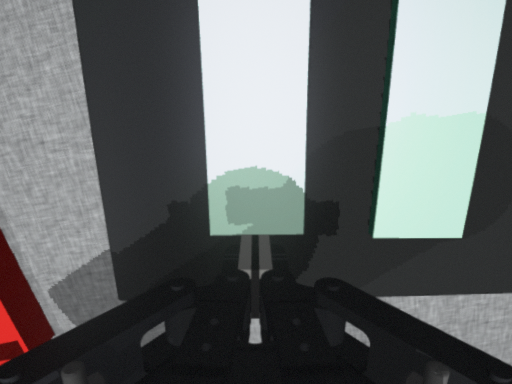

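```bash
python3 - <<'E'
from h import *
p=camera_params('wrist');s=env.observe();T=wT(p,s)
for a in [(210,235),(304,235),(198,0),(310,0)]: print(onz(*ray(p,T,*a),70).round(1))
print('T2',[onz(*ray(p,T,*a),70).round(1).tolist() for a in [(373,238),(463,238),(396,0),(505,0)]])
for z in(90,70):print(proj(p,T,[s['tcp_pos'][0],s['tcp_pos'][1],z]))
E
```

```text
[457.1  68.4  70. ]
[445.5   3.3  70. ]
[602.   43.9  70. ]
[590.6 -19.9  70. ]
T2 [[434.4, -44.7, 70.0], [422.6, -109.0, 70.0], [582.4, -69.6, 70.0], [572.6, -134.5, 70.0]]
[254.05434796 223.43975675]
[254.1174225  212.78713458]
```

>>> {"op": "carry_out", "data": {"plan": [[[0,0,0,-3,0],[0,0,0,-4,0],[0,0,0,-4,0],[0,0,0,-2,0],[0,0,0,-1,0],[0,0,0,-1,0],[0,0,0,0,0]]]}}

```text
time: 2.03
tcp_pos: [467.9, 35.0, 75.3]
tcp_rot: [[0.985, -0.174, -0.0], [-0.174, -0.985, -0.0], [-0.0, 0.0, -1.0]]
force: [0.4, 0.3, 0.2]
opening: -0.2
```

>>> {"op": "carry_out", "data": {"plan": [[[0,0,0,-0.8,0],[0,0,0,-0.8,0],[0,0,0,-0.7,0],[0,0,0,0,0]]]}}

```text
time: 2.37
tcp_pos: [467.9, 35.0, 73.1]
tcp_rot: [[0.985, -0.174, -0.0], [-0.174, -0.985, -0.0], [-0.0, 0.0, -1.0]]
force: [0.5, -1.0, 0.4]
opening: 0.2
```

>>> {"op": "carry_out", "data": {"plan": [[[0,0,0,-0.8,0],[0,0,0,-0.7,0],[0,0,0,0,0]]]}}

```text
time: 2.62
tcp_pos: [467.9, 35.0, 71.5]
tcp_rot: [[0.985, -0.174, -0.0], [-0.174, -0.985, -0.0], [-0.0, 0.0, -1.0]]
force: [-0.8, -0.3, -0.2]
opening: -0.1
```

>>> {"op": "carry_out", "data": {"plan": [[[0,0,0,-0.8,0],[0,0,0,-0.7,0],[0,0,0,0,0]]]}}

```text
time: 2.87
tcp_pos: [467.9, 35.0, 70.0]
tcp_rot: [[0.985, -0.174, -0.0], [-0.174, -0.985, -0.0], [-0.0, 0.0, -1.0]]
force: [-0.1, -0.9, -0.2]
opening: -0.2
```

>>> {"op": "carry_out", "data": {"plan": [[[0,0,0,-0.5,0],[0,0,0,0,0]]]}}

```text
time: 3.03
tcp_pos: [468.0, 35.0, 69.6]
tcp_rot: [[0.985, -0.174, -0.0], [-0.174, -0.985, -0.0], [-0.0, 0.0, -1.0]]
force: [0.1, 0.1, -0.0]
opening: -0.2
```

>>> {"op": "carry_out", "data": {"plan": [[[0,0,0,-0.5,0],[0,0,0,0,0]]]}}

```text
time: 3.2
tcp_pos: [467.9, 35.0, 69.1]
tcp_rot: [[0.985, -0.174, -0.0], [-0.174, -0.985, -0.0], [-0.0, 0.0, -1.0]]
force: [-0.2, -0.2, -0.0]
opening: 0.1
```

>>> {"op": "carry_out", "data": {"plan": [[[0,0,0,-0.5,0],[0,0,0,0,0]]]}}

```text
time: 3.37
tcp_pos: [468.0, 35.0, 68.6]
tcp_rot: [[0.985, -0.174, -0.0], [-0.174, -0.985, -0.0], [-0.0, 0.0, -1.0]]
force: [-1.2, -0.7, 0.2]
opening: -0.4
```

>>> {"op": "carry_out", "data": {"plan": [[[0,0,0,-0.5,0],[0,0,0,0,0]]]}}

```text
time: 3.53
tcp_pos: [467.9, 35.0, 68.1]
tcp_rot: [[0.985, -0.174, -0.0], [-0.174, -0.985, -0.0], [-0.0, 0.0, -1.0]]
force: [0.4, 0.4, -0.2]
opening: 0.2
```

>>> {"op": "carry_out", "data": {"plan": [[[0,0,0,-0.5,0],[0,0,0,0,0]]]}}

```text
time: 3.7
tcp_pos: [467.9, 35.0, 67.6]
tcp_rot: [[0.985, -0.174, -0.0], [-0.174, -0.985, -0.0], [-0.0, 0.0, -1.0]]
force: [-0.9, -0.3, 0.3]
opening: 0.1
```

```bash
python3 - <<'E'
from h import *
s=env.observe();print(s['force'],s['tcp_pos'],s['time'])
cv2.imwrite('pics/w2.png',camera('wrist')[:,:,::-1]);cv2.imwrite('pics/d2.png',camera('side')[:,:,::-1])
crop('pics/w2.png','pics/w2c.png',180,150,340,280,5)
crop('pics/d2.png','pics/d2c.png',200,150,310,250,6)
E
```

```text
[-0.90778581 -0.25528478  0.30712241] [467.9265027   35.00954063  67.58255127] 3.7
```

View pics/w2c.png

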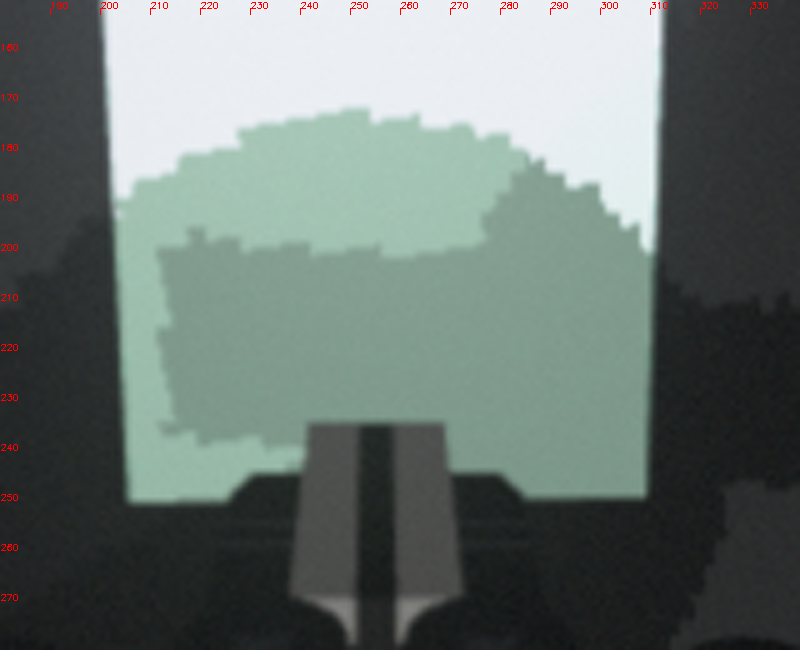

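View pics/d2c.png

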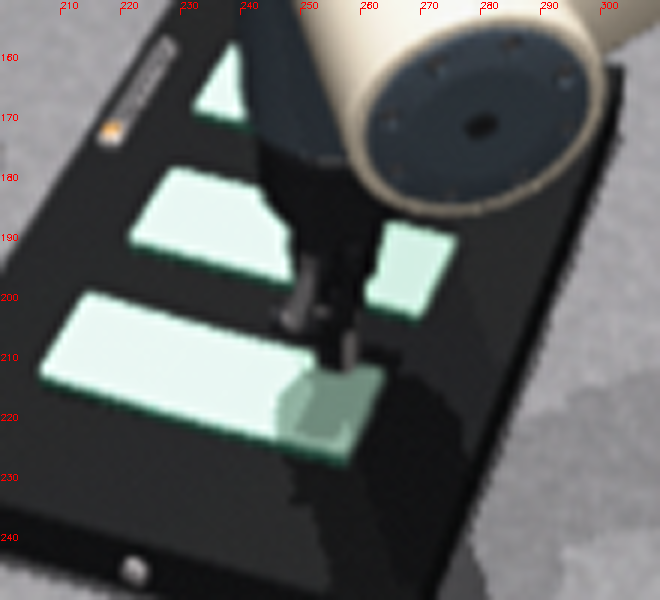

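```bash
python3 - <<'E'
from h import *
p=camera_params('wrist');T=np.array(p['hand_eye'])
for x in (11,0):
  for z in (0,-5,-10,-15): print(x,z,proj(p,T,[x,0,z]).round(1))
s=env.observe();T=wT(p,s)
for z in (70,68,66,64):
  Q=np.array([onz(*ray(p,T,*a),z) for a in [(205.2,250.4),(308.8,249.5),(201,170),(311.4,170)]])
  print(z,Q.round(1).tolist(),np.linalg.norm(Q[0]-Q[1]),np.linalg.norm(Q[2]-Q[3]))
E
```

```text
11 0 [254.  206.9]
11 -5 [254.  209.5]
11 -10 [254.  212.3]
11 -15 [254.  215.2]
0 0 [254.1 223.6]
0 -5 [254.  226.6]
0 -10 [254.  229.8]
0 -15 [254.  233.1]
70 [[456.3, 68.5, 70.0], [445.5, 3.7, 70.0], [507.4, 59.7, 70.0], [496.2, -4.2, 70.0]] 65.69517292598982 64.86611914764502
68 [[455.4, 69.1, 68.0], [444.5, 3.5, 68.0], [507.1, 60.1, 68.0], [495.7, -4.5, 68.0]] 66.42657128037675 65.58828746971491
66 [[454.5, 69.6, 66.0], [443.5, 3.3, 66.0], [506.8, 60.5, 66.0], [495.2, -4.8, 66.0]] 67.15796963476369 66.3104557917848
64 [[453.6, 70.1, 64.0], [442.4, 3.1, 64.0], [506.4, 60.9, 64.0], [494.8, -5.1, 64.0]] 67.88936798915061 67.03262411385471
```

```bash
python3 - <<'E'
from h import *
s=env.observe();print(s['tcp_pos'])
for n in('scene','side'):
    p=camera_params(n);im=cv2.cvtColor(camera(n),cv2.COLOR_RGB2BGR);cv2.imwrite(f'pics/{n}3.png',im)
    t=proj(p,p['world_from_camera'],s['tcp_pos']);print(n,t, proj(p,p['world_from_camera'],s['tcp_pos']+[0,0,20]))
    u,v=int(t[0]),int(t[1]);crop(f'pics/{n}3.png',f'pics/{n}3c.png',u-45,v-40,u+45,v+30,8)
E
```

```text
[467.97570174  35.00702693  67.66268032]
scene [282.85392559 186.8247534 ] [283.20889382 181.72177538]
side [255.59186987 218.34387384] [255.54752063 214.27337012]
```

View pics/scene3c.png

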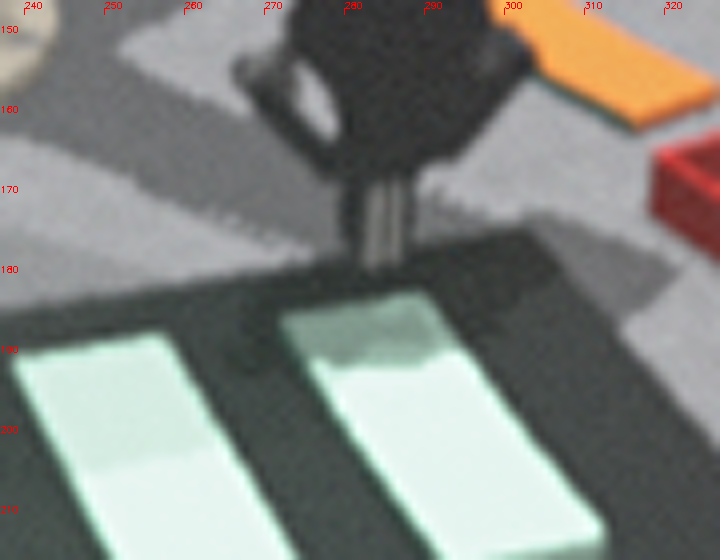

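View pics/side3c.png

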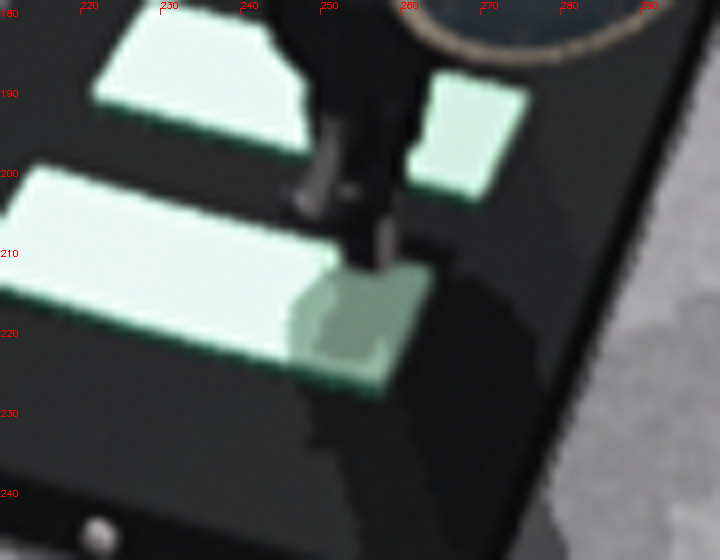

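```bash
python3 - <<'E'
from h import *
ps,pd,pw=[camera_params(n) for n in('scene','side','wrist')];s=env.observe();T=wT(pw,s)
rs=[ray(ps,ps['world_from_camera'],284.7,179.8),ray(pd,pd['world_from_camera'],257,212),ray(pw,T,254,235)]
for c in ([0,1],[0,2],[1,2],[0,1,2]): print(c,tri([rs[i] for i in c]))
print(s['tcp_pos'],s['q'])
E
```

```text
[0, 1] (array([466.43086687,  36.69225585,  96.62867523]), [np.float64(4.453797851159788), np.float64(4.4537978511597105)])
[0, 2] (array([474.68374477,  34.66376384,  99.30051161]), [np.float64(1.0418921773969818), np.float64(1.0418921773970276)])
[1, 2] (array([467.34210094,  32.46848768,  93.06030163]), [np.float64(4.132445376784055), np.float64(4.132445376784144)])
[0, 1, 2] (array([468.73712005,  35.17322675,  95.70235767]), [np.float64(3.886904946947056), np.float64(5.8463345826494795), np.float64(3.454016347673196)])
[467.9867439   35.02586699  67.68014051] [ 4.09973627e-01  1.76601011e-01 -3.23600772e-01  2.62720435e-05
 -1.07062214e+00  9.86318782e-01]
```

Images show the real fingertips about 25–28 mm above the reported TCP, and there is still no contact force. I'll keep going down slowly, guided by force and pictures rather than the nominal TCP height.

>>> {"op": "carry_out", "data": {"plan": [[[0,0,0,-1,0],[0,0,0,-1,0],[0,0,0,-1,0],[0,0,0,-1,0]]]}}

```text
time: 4.23
tcp_pos: [467.9, 35.0, 63.5]
tcp_rot: [[0.985, -0.174, -0.0], [-0.174, -0.985, -0.0], [-0.0, 0.0, -1.0]]
force: [-0.4, -0.3, -1.0]
opening: -0.2
```

>>> {"op": "carry_out", "data": {"plan": [[[0,0,0,-1,0],[0,0,0,-1,0],[0,0,0,-1,0],[0,0,0,-1,0]]]}}

```text
time: 4.57
tcp_pos: [468.0, 35.0, 59.6]
tcp_rot: [[0.985, -0.174, -0.0], [-0.174, -0.985, -0.0], [-0.0, 0.0, -1.0]]
force: [0.1, -0.5, -0.0]
opening: -0.1
```

```bash
python3 - <<'E'
from h import *
s=env.observe();print(s['force'],s['tcp_pos'],s['time'])
cv2.imwrite('pics/w4.png',camera('wrist')[:,:,::-1])
cv2.imwrite('pics/s4.png',camera('scene')[:,:,::-1]);cv2.imwrite('pics/d4.png',camera('side')[:,:,::-1])
crop('pics/w4.png','pics/w4c.png',180,150,340,280,4)
crop('pics/s4.png','pics/s4c.png',240,145,330,220,8)
crop('pics/d4.png','pics/d4c.png',220,180,300,240,8)
E
```

```text
[ 0.05843751 -0.48318442 -0.04779307] [467.99306036  35.01902771  59.57302927] 4.5667
```

View pics/w4c.png

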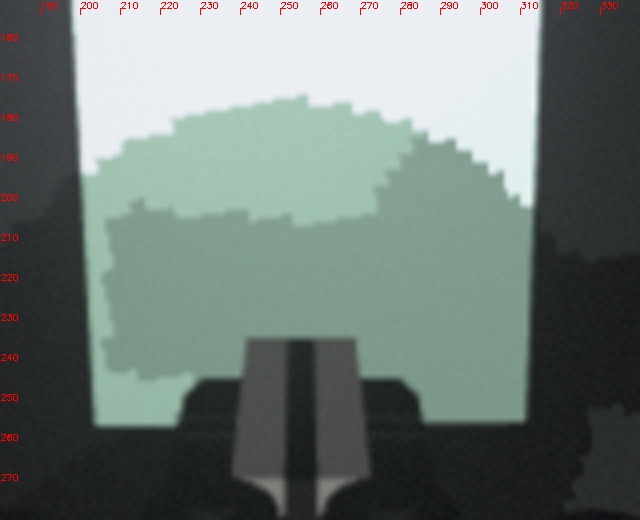

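View pics/s4c.png

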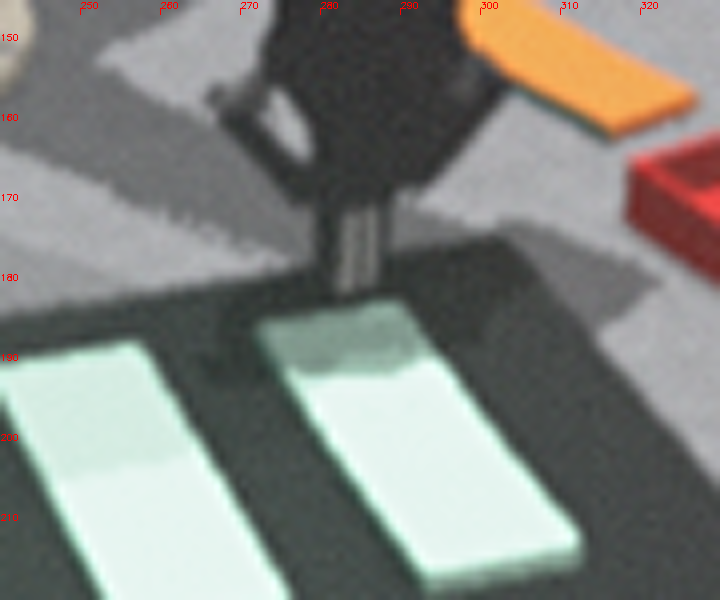

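View pics/d4c.png

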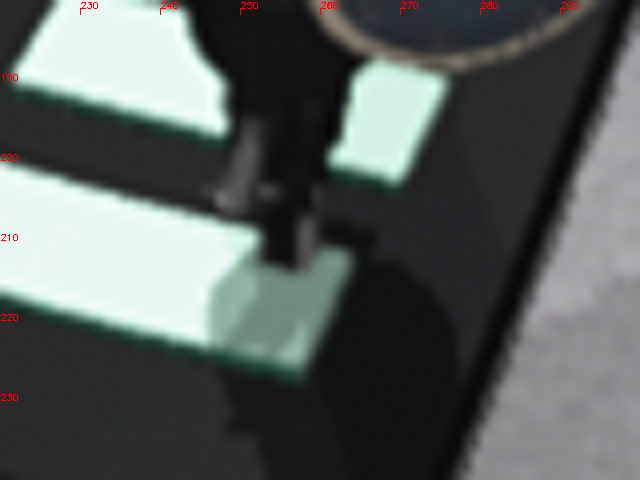

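TCP reads 59.6, which would be inside the granite, yet the tips (scene 283,182) still hang above the tile. The true tip offset is confirmed, so I'll continue.

>>> {"op": "carry_out", "data": {"plan": [[[0,0,0,-1,0],[0,0,0,-1,0],[0,0,0,-1,0],[0,0,0,-1,0]]]}}

```text
time: 5.05
tcp_pos: [468.0, 35.0, 55.6]
tcp_rot: [[0.985, -0.174, -0.0], [-0.174, -0.985, 0.0], [-0.0, -0.0, -1.0]]
force: [-0.2, -0.1, -0.2]
opening: 0.2
```

>>> {"op": "carry_out", "data": {"plan": [[[0,0,0,-1,0],[0,0,0,-1,0],[0,0,0,-1,0],[0,0,0,-1,0]]]}}

```text
time: 5.38
tcp_pos: [468.0, 35.0, 51.6]
tcp_rot: [[0.985, -0.174, -0.0], [-0.174, -0.985, -0.0], [-0.0, 0.0, -1.0]]
force: [-0.6, 1.2, -0.4]
opening: 0.1
```

>>> {"op": "carry_out", "data": {"plan": [[[0,0,0,-1,0],[0,0,0,-1,0],[0,0,0,-1,0]]]}}

```text
time: 5.63
tcp_pos: [468.0, 35.0, 48.6]
tcp_rot: [[0.985, -0.174, 0.0], [-0.174, -0.985, -0.0], [0.0, 0.0, -1.0]]
force: [0.7, 0.6, 0.6]
opening: -0.0
```

```bash
python3 - <<'E'
from h import *
s=env.observe();print(s['force'],s['tcp_pos'],s['time'])
cv2.imwrite('pics/s5.png',camera('scene')[:,:,::-1]);cv2.imwrite('pics/d5.png',camera('side')[:,:,::-1])
crop('pics/s5.png','pics/s5c.png',240,145,330,220,8)
crop('pics/d5.png','pics/d5c.png',220,180,300,240,8)
E
```

```text
[0.67888976 0.61843063 0.60484794] [468.01034904  35.02600156  48.59194281] 5.6333
```

View pics/s5c.png

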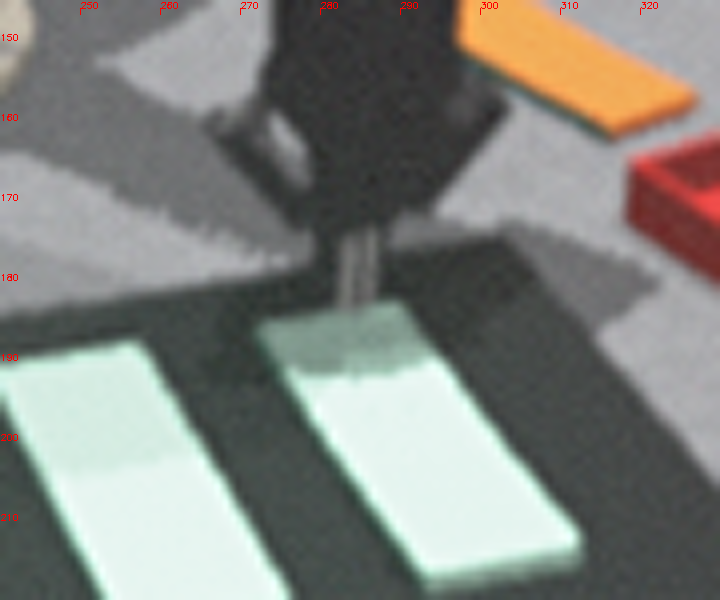

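View pics/d5c.png

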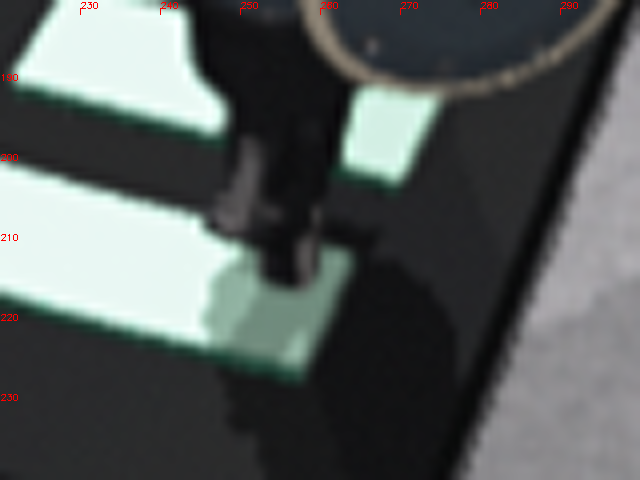

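>>> {"op": "carry_out", "data": {"plan": [[[0,0,0,-1,0],[0,0,0,-1,0],[0,0,0,-1,0]]]}}

```text
time: 5.98
tcp_pos: [468.0, 35.0, 45.6]
tcp_rot: [[0.985, -0.174, 0.0], [-0.174, -0.985, 0.0], [0.0, -0.0, -1.0]]
force: [-0.2, -0.2, -1.9]
opening: -0.4
```

>>> {"op": "carry_out", "data": {"plan": [[[0,0,0,-0.8,0],[0,0,0,-0.7,0]]]}}

```text
time: 6.15
tcp_pos: [467.9, 35.0, 44.1]
tcp_rot: [[0.985, -0.174, -0.0], [-0.174, -0.985, -0.0], [-0.0, 0.0, -1.0]]
force: [-1.0, -0.2, -0.2]
opening: 0.1
```

>>> {"op": "carry_out", "data": {"plan": [[[0,0,0,-0.8,0],[0,0,0,-0.7,0]]]}}

```text
time: 6.32
tcp_pos: [468.0, 35.0, 42.6]
tcp_rot: [[0.985, -0.174, -0.0], [-0.174, -0.985, 0.0], [-0.0, -0.0, -1.0]]
force: [-0.2, 0.0, -0.5]
opening: 0.1
```

>>> {"op": "carry_out", "data": {"plan": [[[0,0,0,-0.8,0],[0,0,0,-0.7,0]]]}}

```text
time: 6.48
tcp_pos: [468.0, 35.0, 41.1]
tcp_rot: [[0.985, -0.174, 0.0], [-0.174, -0.985, 0.0], [0.0, -0.0, -1.0]]
force: [0.0, -0.9, 1.2]
opening: 0.3
```

>>> {"op": "carry_out", "data": {"plan": [[[0,0,0,-0.7,0],[0,0,0,0,0]]]}}

```text
time: 6.65
tcp_pos: [467.9, 35.0, 40.3]
tcp_rot: [[0.985, -0.174, -0.0], [-0.174, -0.985, -0.0], [-0.0, 0.0, -1.0]]
force: [-0.2, -0.0, 1.0]
opening: 0.0
```

>>> {"op": "carry_out", "data": {"plan": [[[0,0,0,-0.7,0],[0,0,0,0,0]]]}}

```text
time: 6.82
tcp_pos: [467.9, 35.0, 39.7]
tcp_rot: [[0.985, -0.174, -0.0], [-0.174, -0.985, -0.0], [-0.0, 0.0, -1.0]]
force: [0.4, -0.0, -0.8]
opening: 0.4
```

>>> {"op": "carry_out", "data": {"plan": [[[0,0,0,-0.7,0],[0,0,0,0,0]]]}}

```text
time: 6.98
tcp_pos: [467.9, 35.0, 39.0]
tcp_rot: [[0.985, -0.174, -0.0], [-0.174, -0.985, -0.0], [-0.0, 0.0, -1.0]]
force: [1.0, -0.3, 0.0]
opening: -0.2
```

>>> {"op": "carry_out", "data": {"plan": [[[0,0,0,-0.7,0],[0,0,0,0,0]]]}}

```text
time: 7.15
tcp_pos: [467.9, 35.0, 38.3]
tcp_rot: [[0.985, -0.174, -0.0], [-0.174, -0.985, 0.0], [-0.0, 0.0, -1.0]]
force: [-0.3, 0.5, 0.2]
opening: 0.2
```

```bash
python3 - <<'E'
from h import *
s=env.observe();print(s['force'],s['tcp_pos'],s['time'])
cv2.imwrite('pics/s6.png',camera('scene')[:,:,::-1]);cv2.imwrite('pics/d6.png',camera('side')[:,:,::-1])
cv2.imwrite('pics/w6.png',camera('wrist')[:,:,::-1])
crop('pics/s6.png','pics/s6c.png',240,145,330,220,8)
crop('pics/d6.png','pics/d6c.png',220,180,300,240,8)
crop('pics/w6.png','pics/w6c.png',180,150,340,290,4)
E
```

```text
[-0.33523069  0.51488415  0.19477964] [467.9347758   35.02321831  38.27769356] 7.15
```

View pics/s6c.png

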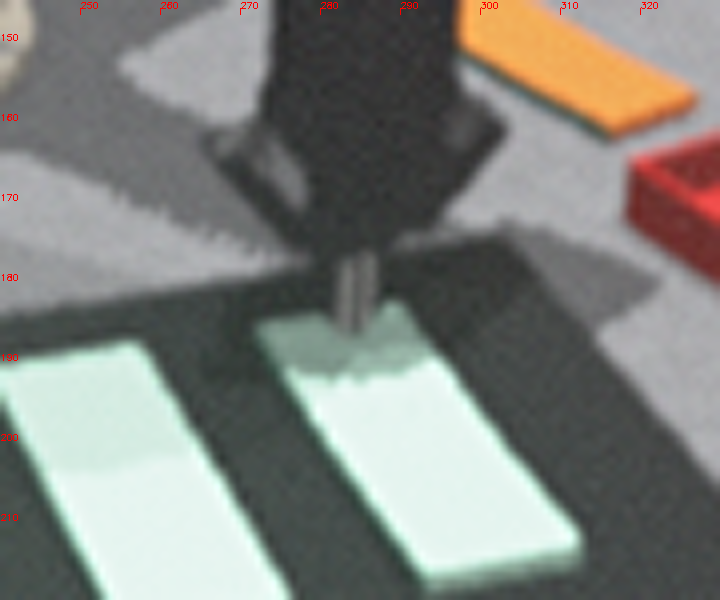

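View pics/d6c.png

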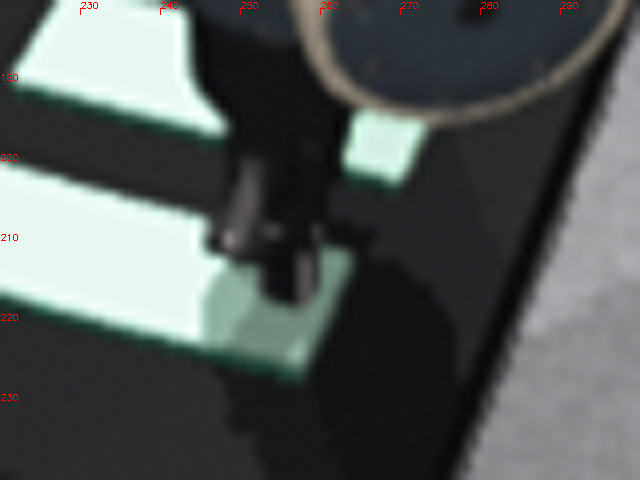

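View pics/w6c.png

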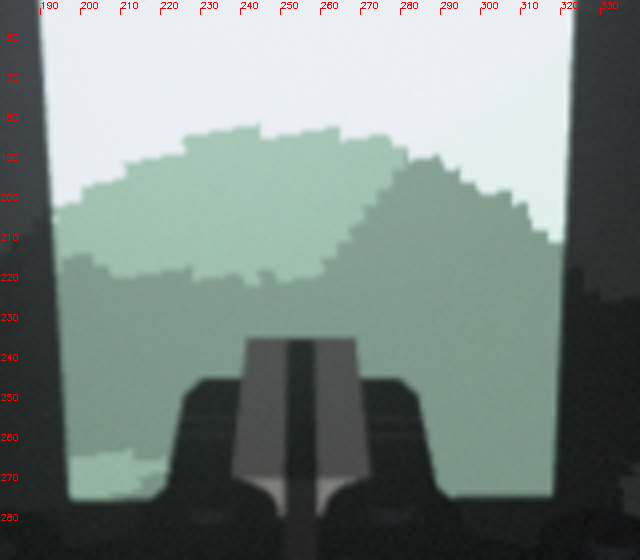

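```bash
python3 - <<'E'
from h import *
p=camera_params('wrist');s=env.observe();T=wT(p,s)
for z in (75,70,65,60,40):
  Q=np.array([onz(*ray(p,T,*a),z) for a in [(197.3,275),(318.3,274),(191,160),(323.3,160)]])
  print(z,Q.round(1).tolist(),np.linalg.norm(Q[0]-Q[1]),np.linalg.norm(Q[2]-Q[3]))
E
```

```text
75 [[458.7, 66.9, 75.0], [448.3, 4.1, 75.0], [518.8, 56.1, 75.0], [508.0, -5.3, 75.0]] 63.727704500975804 62.37956068748352
70 [[456.0, 68.5, 70.0], [445.2, 3.4, 70.0], [518.2, 57.3, 70.0], [507.0, -6.3, 70.0]] 65.91952841665571 64.52501711079371
65 [[453.3, 70.0, 65.0], [442.1, 2.8, 65.0], [517.5, 58.4, 65.0], [505.9, -7.2, 65.0]] 68.11135233233563 66.6704735341039
60 [[450.5, 71.5, 60.0], [439.0, 2.2, 60.0], [516.8, 59.6, 60.0], [504.9, -8.2, 60.0]] 70.30317624801555 68.81592995741411
40 [[439.6, 77.7, 40.0], [426.6, -0.3, 40.0], [514.2, 64.3, 40.0], [500.7, -11.9, 40.0]] 79.07047191073518 77.3977556506549
```

>>> {"op": "carry_out", "data": {"plan": [[[0,0,0,-0.7,0],[0,0,0,0,0]]]}}

```text
time: 7.47
tcp_pos: [467.9, 35.0, 37.6]
tcp_rot: [[0.985, -0.174, -0.0], [-0.174, -0.985, -0.0], [-0.0, 0.0, -1.0]]
force: [0.3, 0.4, -0.3]
opening: 0.3
```

>>> {"op": "carry_out", "data": {"plan": [[[0,0,0,-0.7,0],[0,0,0,0,0]]]}}

```text
time: 7.63
tcp_pos: [467.9, 35.0, 36.8]
tcp_rot: [[0.985, -0.174, -0.0], [-0.174, -0.985, -0.0], [-0.0, 0.0, -1.0]]
force: [-0.5, -1.1, 0.0]
opening: -0.0
```

>>> {"op": "carry_out", "data": {"plan": [[[0,0,0,-0.7,0],[0,0,0,0,0]]]}}

```text
time: 7.8
tcp_pos: [467.9, 35.0, 36.1]
tcp_rot: [[0.985, -0.174, -0.0], [-0.174, -0.985, -0.0], [-0.0, 0.0, -1.0]]
force: [-0.3, -0.5, -0.4]
opening: -0.1
```

>>> {"op": "carry_out", "data": {"plan": [[[0,0,0,-0.7,0],[0,0,0,0,0]]]}}

```text
time: 7.97
tcp_pos: [467.9, 35.0, 35.5]
tcp_rot: [[0.985, -0.174, -0.0], [-0.174, -0.985, -0.0], [-0.0, 0.0, -1.0]]
force: [-0.3, 1.0, 0.4]
opening: 0.1
```

>>> {"op": "carry_out", "data": {"plan": [[[0,0,0,-0.7,0],[0,0,0,0,0]]]}}

```text
time: 8.13
tcp_pos: [467.9, 35.0, 34.8]
tcp_rot: [[0.985, -0.174, -0.0], [-0.174, -0.985, -0.0], [-0.0, 0.0, -1.0]]
force: [-0.4, -0.5, 0.2]
opening: 0.1
```

>>> {"op": "carry_out", "data": {"plan": [[[0,0,0,-0.7,0],[0,0,0,0,0]]]}}

```text
time: 8.3
tcp_pos: [467.9, 35.0, 34.1]
tcp_rot: [[0.985, -0.174, -0.0], [-0.174, -0.985, -0.0], [-0.0, 0.0, -1.0]]
force: [-0.0, 0.1, -0.2]
opening: 0.0
```

```bash
python3 - <<'E'
from h import *
s=env.observe();print(s['force'],s['tcp_pos'],s['time'],s['joint_efforts'],s['torque'])
cv2.imwrite('pics/s7.png',camera('scene')[:,:,::-1]);cv2.imwrite('pics/d7.png',camera('side')[:,:,::-1])
s=env.observe();print(s['force'])
cv2.imwrite('pics/w7.png',camera('wrist')[:,:,::-1])
s=env.observe();print(s['force'])
crop('pics/s7.png','pics/s7c.png',240,145,330,220,8)
crop('pics/d7.png','pics/d7c.png',200,180,300,240,8)
crop('pics/w7.png','pics/w7c.png',180,150,340,290,4)
E
```

```text
[-0.04038422  0.06667146 -0.17032477] [467.92041965  35.03564823  34.0512727 ] 8.3 [ 4.90018851e-03 -3.24574184e+01  2.00785500e+01  4.53434005e+00
  2.55343120e-02  3.40127065e-05] [-0.01841243 -0.0190291   0.03400191]
[-0.38736874  0.51434763 -0.21586424]
[-0.11051165  1.37891765 -0.2756046 ]
```

View pics/s7c.png

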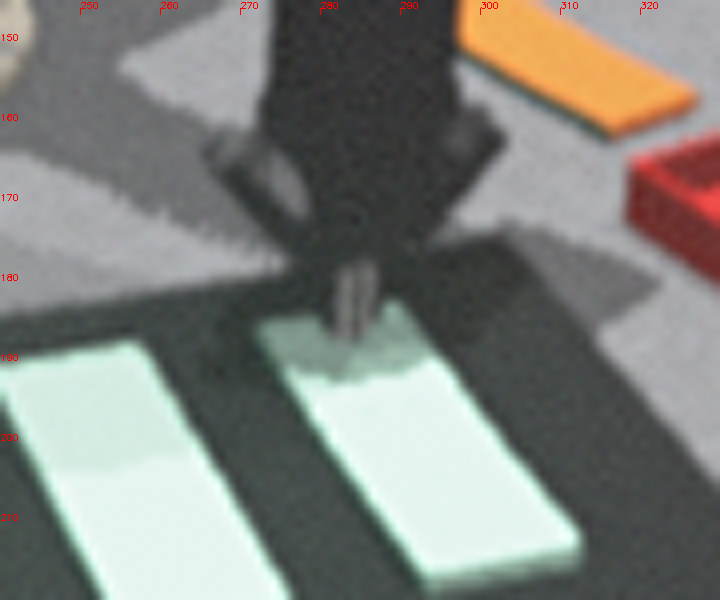

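View pics/d7c.png

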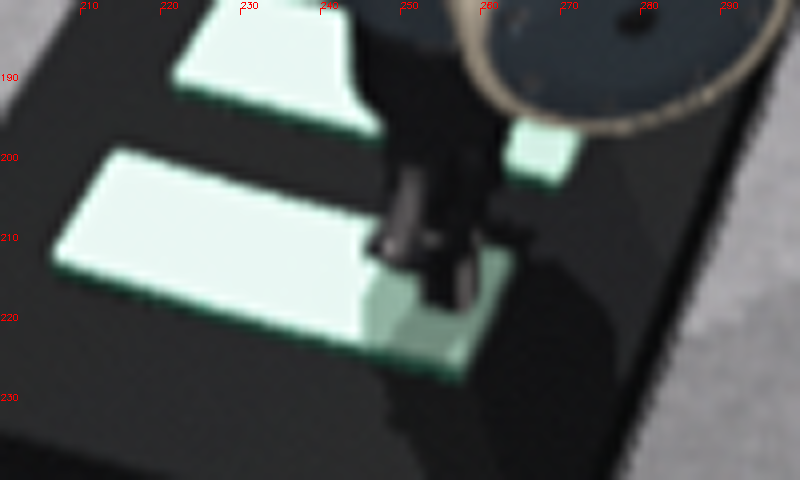

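View pics/w7c.png

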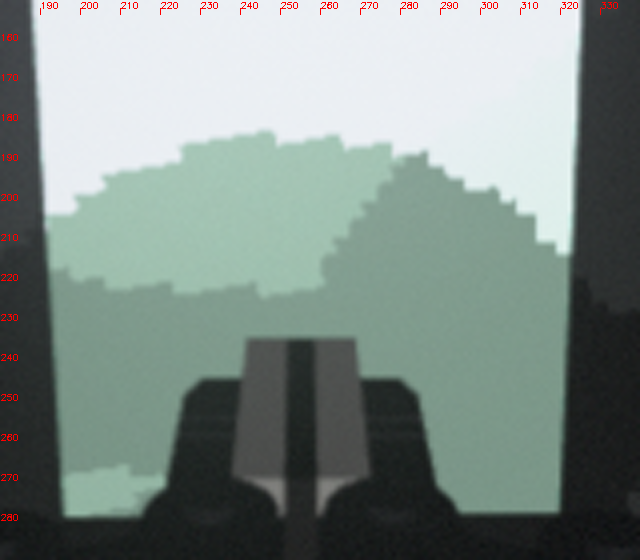

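```bash
python3 - <<'E'
from h import *
p=camera_params('wrist');s=env.observe();T=wT(p,s);print(onz(*ray(p,T,254,235),70))
for n,a in(('scene',(283.5,188)),('side',(257,219))):
  p=camera_params(n);print(n,onz(*ray(p,p['world_from_camera'],*a),70))
  for z in(66,70,75):print(z,proj(p,p['world_from_camera'],[468,35,z]))
E
```

```text
[475.72210069  33.61069512  70.        ]
scene [478.15454841  31.14094552  70.        ]
66 [282.82666321 187.24905677]
70 [282.89711746 186.23697492]
75 [282.98550074 184.96693365]
side [462.60927227  39.0009459   70.        ]
66 [255.58855832 218.67542012]
70 [255.57977278 217.87055252]
75 [255.56873262 216.85913229]
```

>>> {"op": "carry_out", "data": {"plan": [[[0,0,0,-0.7,0],[0,0,0,0,0]]]}}

```text
time: 8.62
tcp_pos: [468.0, 35.0, 33.5]
tcp_rot: [[0.985, -0.174, 0.0], [-0.174, -0.985, -0.0], [0.0, -0.0, -1.0]]
force: [-1.0, 0.5, 0.4]
opening: 0.4
```

>>> {"op": "carry_out", "data": {"plan": [[[0,0,0,-0.7,0],[0,0,0,0,0]]]}}

```text
time: 8.78
tcp_pos: [468.0, 35.0, 32.7]
tcp_rot: [[0.985, -0.174, -0.0], [-0.174, -0.985, 0.0], [-0.0, -0.0, -1.0]]
force: [0.2, 0.8, 1.3]
opening: -0.2
```

>>> {"op": "carry_out", "data": {"plan": [[[0,0,0,-0.7,0],[0,0,0,0,0]]]}}

```text
time: 8.95
tcp_pos: [468.0, 35.0, 32.0]
tcp_rot: [[0.985, -0.174, -0.0], [-0.174, -0.985, 0.0], [-0.0, -0.0, -1.0]]
force: [-0.5, 0.4, -0.2]
opening: -0.4
```

>>> {"op": "carry_out", "data": {"plan": [[[0,0,0,-0.7,0],[0,0,0,0,0]]]}}

```text
time: 9.12
tcp_pos: [467.9, 35.0, 31.3]
tcp_rot: [[0.985, -0.174, -0.0], [-0.174, -0.985, -0.0], [-0.0, 0.0, -1.0]]
force: [-0.2, 0.1, 1.0]
opening: 0.2
```

>>> {"op": "carry_out", "data": {"plan": [[[0,0,0,-0.6,0],[0,0,0,0,0]]]}}

```text
time: 9.28
tcp_pos: [468.0, 35.0, 31.3]
tcp_rot: [[0.985, -0.173, 0.0], [-0.173, -0.985, -0.0], [0.0, 0.0, -1.0]]
force: [-3.1, 0.8, 6.0]
opening: -0.1
```

>>> {"op": "carry_out", "data": {"plan": [[[0,0,0,-0.6,0],[0,0,0,0,0]]]}}

```text
time: 9.45
tcp_pos: [468.1, 35.0, 31.3]
tcp_rot: [[0.985, -0.173, 0.0], [-0.173, -0.985, -0.0], [0.0, 0.0, -1.0]]
force: [-5.1, 1.0, 10.8]
opening: 0.1
```

>>> {"op": "carry_out", "data": {"plan": [[[0,0,0,-0.6,0],[0,0,0,0,0]]]}}

```text
time: 9.62
tcp_pos: [468.1, 35.0, 31.2]
tcp_rot: [[0.985, -0.173, 0.001], [-0.173, -0.985, -0.0], [0.001, 0.0, -1.0]]
force: [-7.6, 0.9, 15.4]
opening: -0.1
```

>>> {"op": "carry_out", "data": {"plan": [[[0,0,0,-0.6,0],[0,0,0,0,0]]]}}

```text
time: 9.78
tcp_pos: [468.1, 35.0, 31.2]
tcp_rot: [[0.985, -0.173, 0.001], [-0.173, -0.985, -0.0], [0.001, -0.0, -1.0]]
force: [-9.2, 1.5, 20.6]
opening: -0.1
```

>>> {"op": "carry_out", "data": {"plan": [[[0,0,0,1,0],[0,0,0,0,0],[0,0,0,0,0]]]}}

```text
time: 10.03
tcp_pos: [468.1, 35.0, 31.3]
tcp_rot: [[0.985, -0.173, 0.001], [-0.173, -0.985, -0.0], [0.001, -0.0, -1.0]]
force: [-5.2, 1.0, 11.8]
opening: 0.2
```

```bash
python3 - <<'E'
from h import *
s=env.observe();print(s['force'],s['tcp_pos'],s['time'])
cv2.imwrite('pics/s8.png',camera('scene')[:,:,::-1]);cv2.imwrite('pics/d8.png',camera('side')[:,:,::-1])
cv2.imwrite('pics/w8.png',camera('wrist')[:,:,::-1])
a=cv2.imread('pics/s7.png')[195:225,280:320];b=cv2.imread('pics/s8.png')[195:225,280:320]
c=cv2.imread('pics/d7.png')[190:220,200:240];d=cv2.imread('pics/d8.png')[190:220,200:240]
im=np.vstack([np.hstack([a,b]),np.hstack([c,d])]);cv2.imwrite('pics/cmp8.png',cv2.resize(im,None,fx=9,fy=9,interpolation=cv2.INTER_CUBIC))
E
```

```text
[-5.19113072  0.99033504 11.81654021] [468.05935281  35.01449029  31.25285291] 10.0333
```

View pics/cmp8.png

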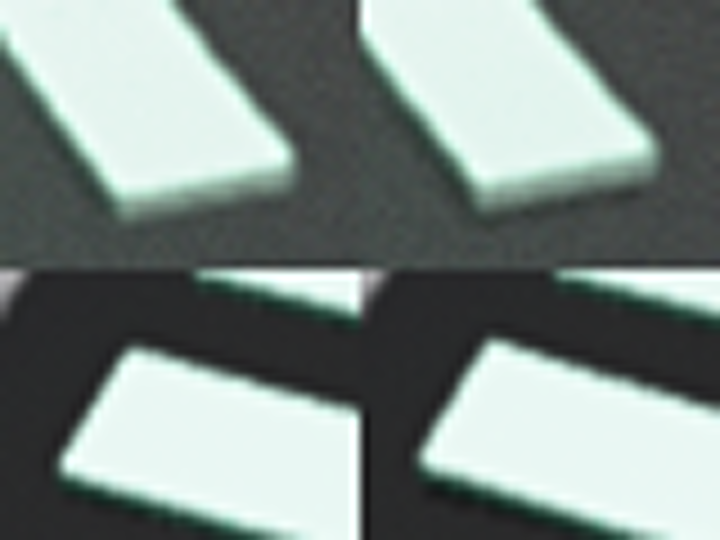

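View pics/w8.png

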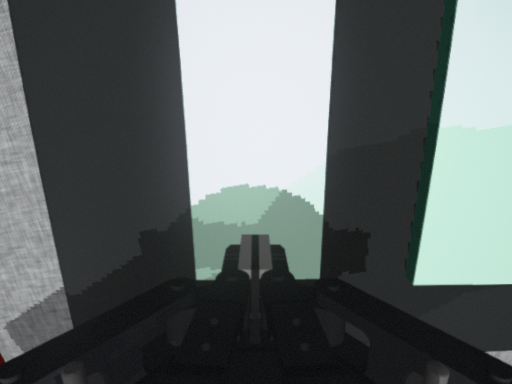

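Both views show the far end raised about 1.5 px with a shadow gap under it. This tile, the one nearest the tray, is the bowed one and is now tipped. I'll hold a little longer, then release slowly.

>>> {"op": "carry_out", "data": {"plan": [[[0,0,0,0.3,0],[0,0,0,0,0],[0,0,0,0,0],[0,0,0,0,0],[0,0,0,0,0],[0,0,0,0,0]]]}}

```text
time: 10.68
tcp_pos: [468.1, 35.0, 31.3]
tcp_rot: [[0.985, -0.173, 0.001], [-0.173, -0.985, -0.0], [0.001, -0.0, -1.0]]
force: [-4.9, 1.1, 10.0]
opening: -0.1
```

>>> {"op": "carry_out", "data": {"plan": [[[0,0,0,0.5,0],[0,0,0,0.5,0],[0,0,0,0.5,0],[0,0,0,0.6,0],[0,0,0,0.8,0],[0,0,0,0.8,0],[0,0,0,0.8,0],[0,0,0,0.8,0],[0,0,0,0.8,0],[0,0,0,0.8,0]]]}}

```text
time: 11.52
tcp_pos: [467.9, 35.0, 37.1]
tcp_rot: [[0.985, -0.174, -0.0], [-0.174, -0.985, -0.0], [-0.0, 0.0, -1.0]]
force: [-0.4, 0.2, -0.6]
opening: -0.0
```

```bash
python3 - <<'E'
from h import *
s=env.observe();print(s['force'],s['tcp_pos'],s['time'])
cv2.imwrite('pics/s9.png',camera('scene')[:,:,::-1]);cv2.imwrite('pics/d9.png',camera('side')[:,:,::-1])
I=[cv2.imread(f'pics/s{k}.png')[195:225,280:320] for k in(8,9)]
J=[cv2.imread(f'pics/d{k}.png')[190:220,200:240] for k in(8,9)]
im=np.vstack([np.hstack(I),np.hstack(J)]);cv2.imwrite('pics/cmp9.png',cv2.resize(im,None,fx=9,fy=9,interpolation=cv2.INTER_CUBIC))
E
```

```text
[-0.37244872  0.23581237 -0.56801657] [467.85008033  35.02099808  37.14661074] 11.5167
```

View pics/cmp9.png

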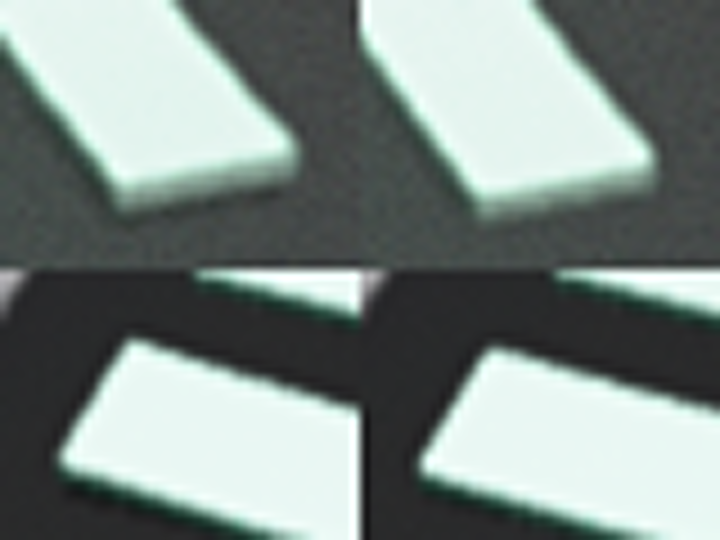

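On release the far end came back down in both views, so this tile rocks. Next I'll rise, open and go over its middle.

>>> {"op": "carry_out", "data": {"plan": [[[0,0,0,6,0],[0,4,-0.8,10,0],[60,10,-2,10,0],[76,12,-2.2,6,0],[76,12,-2.2,0,0],[76,12,-2.2,0,0],[76,10,-2,0,0],[76,8,-1.4,0,0],[76,5,-1,0,0],[76,0,0,0,0]]]}}

```text
time: 12.45
tcp_pos: [541.6, 21.1, 69.1]
tcp_rot: [[0.985, -0.174, 0.0], [-0.174, -0.985, -0.0], [0.0, 0.0, -1.0]]
force: [-0.4, -0.9, -0.5]
opening: 76.2
```

```bash
python3 - <<'E'
from h import *
s=env.observe();print(s['force'],s['tcp_pos'],s['time'],s['opening'])
p=camera_params('wrist');T=wT(p,s)
cv2.imwrite('pics/w10.png',camera('wrist')[:,:,::-1])
print(T.round(2).tolist())
E
```

```text
[-0.36636036 -0.8598441  -0.51540898] [541.64466572  21.07832267  69.13136351] 12.45 76.20467305743045
[[-0.17, 0.95, 0.27, 611.79], [-0.98, -0.17, -0.05, 8.17], [-0.0, -0.28, 0.96, 251.12], [0.0, 0.0, 0.0, 1.0]]
```

View pics/w10.png

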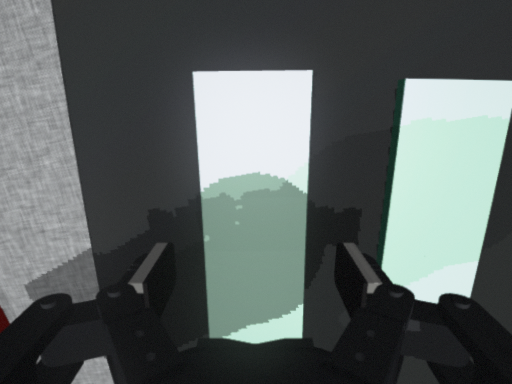

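```bash
python3 - <<'E'
from h import *
s=env.observe();p=camera_params('wrist');T=wT(p,s)
for z in(73,70):
  Q=np.array([onz(*ray(p,T,*a),z) for a in [(193,72),(313,70),(303,341.5),(209,342)]]);print(Q.round(1).tolist(),Q.mean(0))
  ax=(Q[0]+Q[1]-Q[2]-Q[3])/2;print(np.linalg.norm(ax),np.degrees(np.arctan2(ax[1],ax[0])))
E
```

```text
[[633.9, 38.0, 73.0], [623.7, -25.6, 73.0], [450.0, 2.7, 73.0], [461.0, 67.3, 73.0]] [542.15642384  20.60319585  73.        ]
175.68576818885523 -9.430055729484346
[[634.3, 38.5, 70.0], [623.9, -26.2, 70.0], [447.3, 2.6, 70.0], [458.5, 68.2, 70.0]] [540.99269807  20.81108636  70.        ]
178.64590769163019 -9.430055729484346
```

>>> {"op": "carry_out", "data": {"plan": [[[76,-0.6,0,-4,0.5],[76,0,0,-7,0],[76,0,0,-7,0],[76,0,0,-7,0],[76,0,0,-6,0],[76,0,0,-5,0],[76,0,0,-4,0],[76,0,0,-2,0],[76,0,0,-1,0],[76,0,0,-1,0]]]}}

```text
time: 13.33
tcp_pos: [540.6, 21.2, 25.2]
tcp_rot: [[0.986, -0.165, 0.0], [-0.165, -0.986, -0.0], [0.0, -0.0, -1.0]]
force: [0.5, 0.2, -0.1]
opening: 76.2
```

```bash
python3 - <<'E'
from h import *
s=env.observe();print(s['force'],s['tcp_pos'],s['time'],s['opening'])
cv2.imwrite('pics/w11.png',camera('wrist')[:,:,::-1]);cv2.imwrite('pics/d11.png',camera('side')[:,:,::-1]);cv2.imwrite('pics/s11.png',camera('scene')[:,:,::-1])
crop('pics/s11.png','pics/s11c.png',255,150,335,220,8);crop('pics/d11.png','pics/d11c.png',195,175,285,235,8)
E
```

```text
[ 0.5125941   0.20133246 -0.11564169] [540.55351256  21.21221149  25.22686649] 13.3333 76.17490840057296
```

View pics/w11.png

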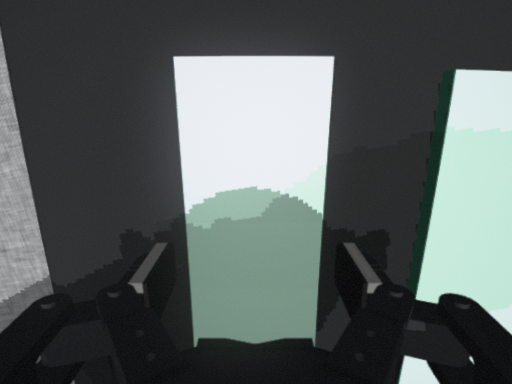

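View pics/s11c.png

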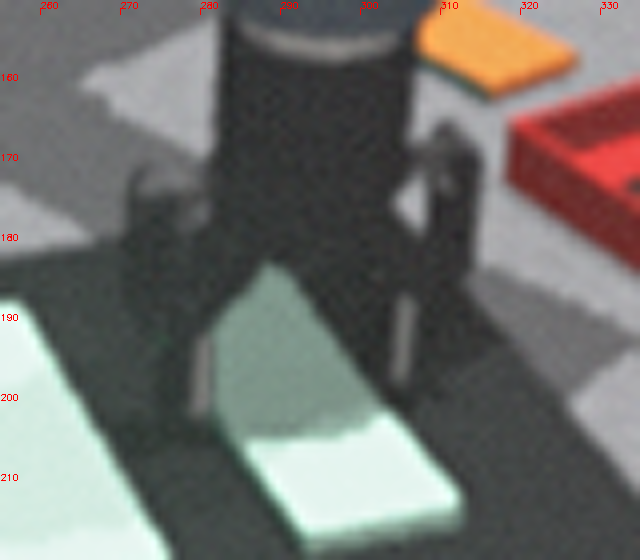

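View pics/d11c.png

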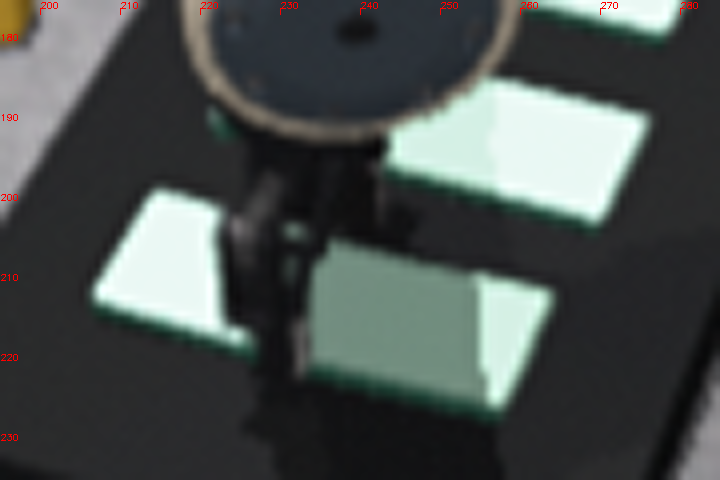

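```bash
python3 - <<'E'
from h import *
s=env.observe();R=s['tcp_rot'];c=s['tcp_pos'].copy()
for n in('scene','side'):
  p=camera_params(n)
  for z in(62,70,78):
    for sg in(1,-1):
      X=c+R[:,1]*sg*38+R[:,0]*(11 if n=='scene' else -11);X[2]=z;print(n,z,sg,proj(p,p['world_from_camera'],X).round(1))
E
```

```text
scene 62 1 [281.1 204.3]
scene 62 -1 [303.2 200.3]
scene 70 1 [281.3 202.2]
scene 70 -1 [303.5 198.2]
scene 78 1 [281.4 200.1]
scene 78 -1 [303.7 196.1]
side 62 1 [242.  206.5]
side 62 -1 [233.6 222.7]
side 70 1 [241.9 204.8]
side 70 -1 [233.5 221.1]
side 78 1 [241.8 203.2]
side 78 -1 [233.4 219.5]
```

>>> {"op": "carry_out", "data": {"plan": [[[76,0,0,-1,0],[76,0,0,-1,0],[76,0,0,-1,0],[76,0,0,-1,0]]]}}

```text
time: 13.82
tcp_pos: [540.4, 21.2, 21.1]
tcp_rot: [[0.986, -0.165, 0.0], [-0.165, -0.986, 0.0], [0.0, -0.0, -1.0]]
force: [0.0, 0.2, 0.0]
opening: 75.7
```

>>> {"op": "carry_out", "data": {"plan": [[[76,0,0,-1,0],[76,0,0,-1,0]]]}}

```text
time: 13.98
tcp_pos: [540.4, 21.2, 19.1]
tcp_rot: [[0.986, -0.165, -0.0], [-0.165, -0.986, -0.0], [-0.0, 0.0, -1.0]]
force: [-0.0, -0.4, -0.0]
opening: 76.1
```

>>> {"op": "carry_out", "data": {"plan": [[[76,0,0,-0.8,0],[76,0,0,-0.8,0]]]}}

```text
time: 14.15
tcp_pos: [540.4, 21.2, 17.5]
tcp_rot: [[0.986, -0.165, -0.0], [-0.165, -0.986, -0.0], [-0.0, 0.0, -1.0]]
force: [0.7, -0.3, -0.9]
opening: 76.3
```

>>> {"op": "carry_out", "data": {"plan": [[[76,0,0,-0.8,0],[76,0,0,-0.4,0]]]}}

```text
time: 14.32
tcp_pos: [540.3, 21.2, 16.2]
tcp_rot: [[0.986, -0.165, -0.0], [-0.165, -0.986, -0.0], [-0.0, 0.0, -1.0]]
force: [0.0, -0.1, -0.4]
opening: 76.1
```

>>> {"op": "carry_out", "data": {"plan": [[[76,0,0,-0.8,0],[76,0,0,0,0]]]}}

```text
time: 14.48
tcp_pos: [540.3, 21.2, 15.4]
tcp_rot: [[0.986, -0.165, -0.0], [-0.165, -0.986, -0.0], [-0.0, 0.0, -1.0]]
force: [-0.1, -0.4, 0.1]
opening: 75.7
```

>>> {"op": "carry_out", "data": {"plan": [[[76,0,0,-0.8,0],[76,0,0,0,0]]]}}

```text
time: 14.65
tcp_pos: [540.3, 21.2, 14.7]
tcp_rot: [[0.986, -0.165, -0.0], [-0.165, -0.986, -0.0], [-0.0, 0.0, -1.0]]
force: [-0.6, 0.3, 0.4]
opening: 76.1
```

>>> {"op": "carry_out", "data": {"plan": [[[76,0,0,-0.8,0],[76,0,0,0,0]]]}}

```text
time: 14.82
tcp_pos: [540.3, 21.2, 13.9]
tcp_rot: [[0.986, -0.165, -0.0], [-0.165, -0.986, 0.0], [-0.0, 0.0, -1.0]]
force: [0.3, -1.0, -0.2]
opening: 76.2
```

>>> {"op": "carry_out", "data": {"plan": [[[76,0,0,-0.8,0],[76,0,0,0,0]]]}}

```text
time: 14.98
tcp_pos: [540.3, 21.2, 13.0]
tcp_rot: [[0.986, -0.165, -0.0], [-0.165, -0.986, -0.0], [-0.0, 0.0, -1.0]]
force: [0.3, 0.2, 0.6]
opening: 76.0
```

>>> {"op": "carry_out", "data": {"plan": [[[76,0,0,-0.8,0],[76,0,0,0,0]]]}}

```text
time: 15.15
tcp_pos: [540.3, 21.2, 12.2]
tcp_rot: [[0.986, -0.165, -0.0], [-0.165, -0.986, -0.0], [-0.0, 0.0, -1.0]]
force: [-0.4, -0.8, 0.2]
opening: 76.2
```

>>> {"op": "carry_out", "data": {"plan": [[[76,0,0,-0.8,0],[76,0,0,0,0]]]}}

```text
time: 15.32
tcp_pos: [540.5, 21.2, 11.7]
tcp_rot: [[0.986, -0.165, 0.0], [-0.165, -0.986, -0.0], [0.0, 0.0, -1.0]]
force: [-1.5, 0.0, 0.8]
opening: 76.4
```

>>> {"op": "carry_out", "data": {"plan": [[[76,0,0,-0.6,0],[76,0,0,0,0]]]}}

```text
time: 15.48
tcp_pos: [540.5, 21.2, 11.7]
tcp_rot: [[0.986, -0.165, 0.0], [-0.165, -0.986, -0.0], [0.0, 0.0, -1.0]]
force: [-2.0, 0.8, 4.9]
opening: 76.1
```

Granite touched at TCP 11.7 with a 76 mm opening. I'll raise 5.5 mm so the closed pads clear the granite by about 2 mm, then grip.

>>> {"op": "carry_out", "data": {"plan": [[[76,0,0,1,0],[76,0.3,0,2.5,0],[76,0.3,0,2,0],[72,0,0,0,0],[69,0,0,0,0],[67,0,0,0,0],[65,0,0,0,0],[63,0,0,0,0],[61,0,0,0,0],[58,0,0,0,0]]], "squeeze": 40}}

```text
time: 16.32
tcp_pos: [541.1, 21.3, 16.8]
tcp_rot: [[0.986, -0.165, 0.0], [-0.165, -0.986, 0.0], [0.0, -0.0, -1.0]]
force: [-1.7, 1.2, 3.8]
opening: 62.9
```

>>> {"op": "carry_out", "data": {"plan": [[[56,0,0,0,0],[54,0,0,0,0],[54,0,0,0,0]]]}}

```text
time: 16.57
tcp_pos: [541.1, 21.3, 16.8]
tcp_rot: [[0.986, -0.165, 0.0], [-0.165, -0.986, 0.0], [0.0, -0.0, -1.0]]
force: [-2.5, 1.2, 4.8]
opening: 62.4
```

>>> {"op": "carry_out", "data": {"plan": [[[54,0,0,0.5,0],[54,0,0,1,0],[54,0,0,1,0],[54,0,0,2,0],[54,0,0,3,0],[54,0,0,4,0],[54,0,0,5,0],[54,0,0,6,0],[54,0,0,6,0],[54,0,0,6,0]]]}}

```text
time: 17.4
tcp_pos: [541.2, 21.3, 51.9]
tcp_rot: [[0.986, -0.165, 0.001], [-0.165, -0.986, 0.0], [0.001, -0.0, -1.0]]
force: [-0.2, -0.0, -3.7]
opening: 62.4
```

```bash
python3 - <<'E'
from h import *
s=env.observe();print(s['force'],s['torque'],s['tcp_pos'],s['time'],s['opening'])
cv2.imwrite('pics/s12.png',camera('scene')[:,:,::-1]);cv2.imwrite('pics/d12.png',camera('side')[:,:,::-1])
im=np.hstack([cv2.imread('pics/s12.png')[130:260,200:400],cv2.imread('pics/d12.png')[150:280,150:350]]);cv2.imwrite('pics/c12.png',cv2.resize(im,None,fx=2,fy=2,interpolation=cv2.INTER_CUBIC))
E
```

```text
[-0.16581883 -0.03769183 -3.65278393] [0.02114625 0.02140567 0.0121877 ] [541.19806221  21.25802767  51.89642374] 17.4 62.42291776337859
```

View pics/c12.png

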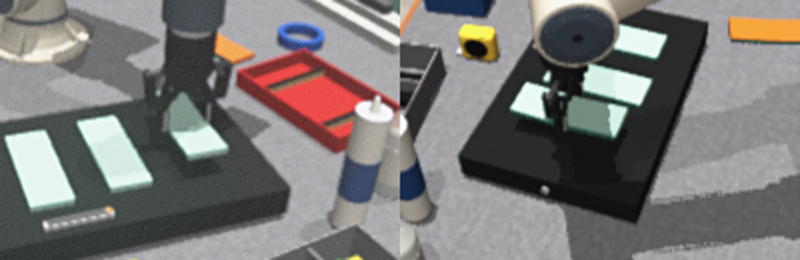

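```bash
python3 - <<'E'
from h import *
p=camera_params('side');W=p['world_from_camera']
for nm,a,z in[('cart top',(146,211),225),('cart base',(156,256),0),('cleaner cap',(141,257),190),('cleaner base',(153,295),0)]: print(nm,onz(*ray(p,W,*a),z).round(0))
p=camera_params('scene');W=p['world_from_camera']
for nm,a,z in[('cart base',(375,240),0),('cart top',(387,185),215),('cleaner cap',(408,176),190),('cl base',(397,222),0)]: print(nm,onz(*ray(p,W,*a),z).round(0))
E
```

```text
cart top [746. 193. 225.]
cart base [766. 188.   0.]
cleaner cap [717. 318. 190.]
cleaner base [725. 321.   0.]
cart base [761. 190.   0.]
cart top [777. 163. 215.]
cleaner cap [741. 291. 190.]
cl base [727. 319.   0.]
```

>>> {"op": "carry_out", "data": {"plan": [[[54,0,4,8,0],[54,-2,8,10,0],[54,-3,14,10,1],[54,-4,18,10,1],[54,-4,20,5,1],[54,-4,22,0,1],[54,-4,22,0,1],[54,-4,22,0,1],[54,-4,22,0,1],[54,-4,22,0,1]]]}}

```text
time: 18.33
tcp_pos: [507.5, 197.0, 94.9]
tcp_rot: [[1.0, -0.025, 0.001], [-0.025, -1.0, 0.0], [0.001, -0.0, -1.0]]
force: [1.2, -0.2, -3.8]
opening: 62.7
```

>>> {"op": "carry_out", "data": {"plan": [[[54,-4,22,0,1],[54,-4,22,0,1],[54,-4,22,0,1],[54,-4,22,0,1],[54,-4,22,0,1],[54,-3,20,0,1],[54,-3,18,0,0.3],[54,-2,12,0,0],[54,-2,8,0,0],[54,0,4,0,0]]]}}

```text
time: 19.17
tcp_pos: [477.5, 368.2, 94.0]
tcp_rot: [[0.996, 0.084, -0.0], [0.084, -0.996, -0.0], [-0.0, 0.0, -1.0]]
force: [0.3, -1.0, -3.2]
opening: 62.7
```

```bash
python3 - <<'E'
from h import *
s=env.observe();print(s['force'],s['tcp_pos'],s['tcp_rot'].round(3).tolist(),s['time'],s['opening'])
cv2.imwrite('pics/w13.png',camera('wrist')[:,:,::-1])
cv2.imwrite('pics/s13.png',camera('scene')[:,:,::-1]);cv2.imwrite('pics/d13.png',camera('side')[:,:,::-1])
crop('pics/d13.png','pics/d13c.png',160,260,300,370,5)
E
```

```text
[ 0.33138095 -1.04196128 -3.23869647] [477.5093817  368.21292359  94.00295567] [[0.996, 0.084, -0.0], [0.084, -0.996, -0.0], [-0.0, 0.0, -1.0]] 19.1667 62.71943378818284
```

View pics/w13.png

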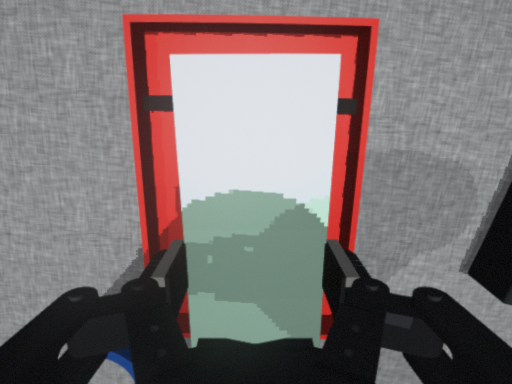

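View pics/d13c.png

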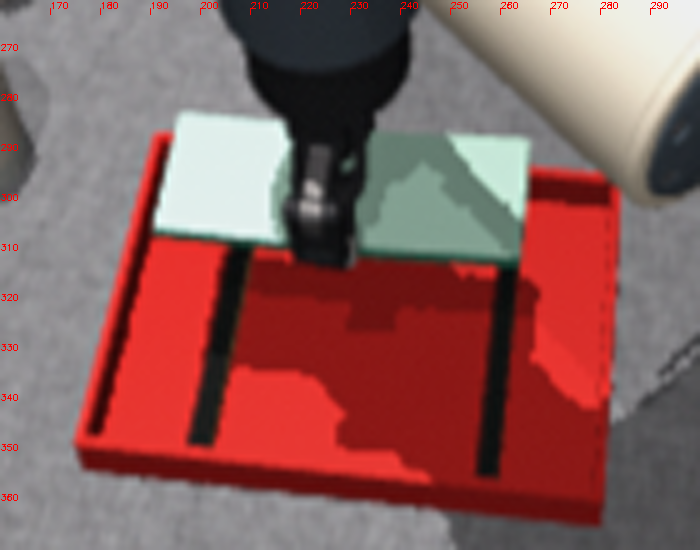

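View pics/s13.png

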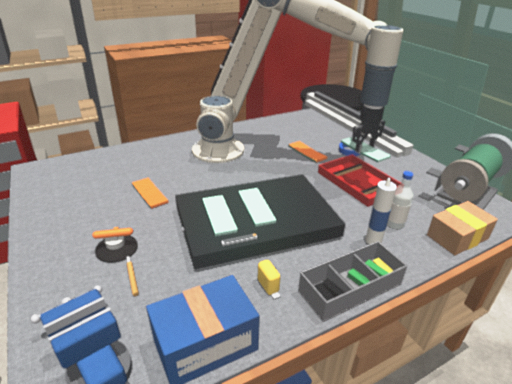

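```bash
python3 - <<'E'
from h import *
crop('pics/w13.png','pics/w13c.png',110,5,390,130,2)
s=env.observe();p=camera_params('wrist');T=wT(p,s)
f=lambda a,z:onz(*ray(p,T,*a),z)
print('rim',f((123,15),35).round(1),f((379,19),35).round(1))
b=[f(a,20) for a in[(148,97),(148,109.5),(356,99.5),(356,113)]];print('bat',np.round(b,1).tolist(),np.mean(b,0))
d=(b[0]+b[1]-b[2]-b[3])/2;print('batten dir',np.degrees(np.arctan2(d[1],d[0])))
d=f((123,15),35)-f((379,19),35);print('rim dir',np.degrees(np.arctan2(d[1],d[0])),np.linalg.norm(d))
for r in(150,): print('inner walls floor')
print('tile',[f(a,147+3).round(1).tolist() for a in[(170,54),(341,54)]])
E
```

```text
rim [602.7 469.2  35. ] [615. 290.  35.]
bat [[548.4, 456.6, 20.0], [538.8, 456.6, 20.0], [560.2, 292.7, 20.0], [549.9, 290.9, 20.0]] [549.34331419 374.1970365   20.        ]
batten dir 93.96342822279958
rim dir 93.93351214026852 179.60614478416403
inner walls floor
tile [[565.0, 405.4, 150.0], [570.3, 341.4, 150.0]]
```

View pics/w13c.png

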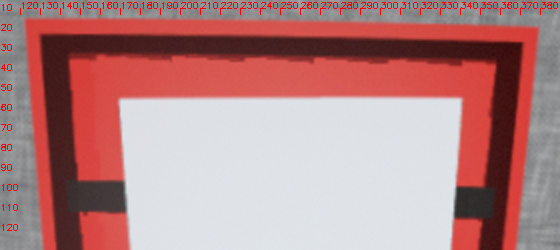

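>>> {"op": "carry_out", "data": {"plan": [[[54,-1,1,-4,0],[54,-1,1,-8,0],[54,-1,1,-10,0],[54,-0.7,0,-12,0],[54,0,0,-12,0],[54,0,0,-12,0],[54,0,0,-10,0],[54,0,0,-8,0],[54,0,0,-5,0],[54,0,0,-4,0]]]}}

```text
time: 20.15
tcp_pos: [474.2, 369.9, 8.2]
tcp_rot: [[0.997, 0.084, -0.0], [0.084, -0.997, -0.001], [-0.0, 0.001, -1.0]]
force: [-0.9, -0.2, -3.1]
opening: 62.8
```

```bash
python3 - <<'E'
from h import *
s=env.observe();print(s['force'],s['tcp_pos'],s['time'],s['opening'])
cv2.imwrite('pics/w14.png',camera('wrist')[:,:,::-1]);cv2.imwrite('pics/d14.png',camera('side')[:,:,::-1])
crop('pics/d14.png','pics/d14c.png',160,270,300,370,5)
p=camera_params('side')
E
```

```text
[-0.89878673 -0.22475522 -3.07018082] [474.19294462 369.92621743   8.19579064] 20.15 62.795099265697054
```

View pics/w14.png

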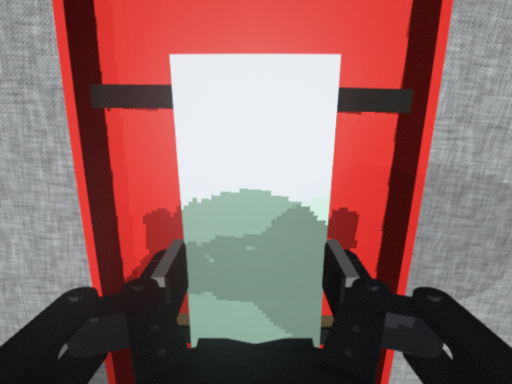

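View pics/d14c.png

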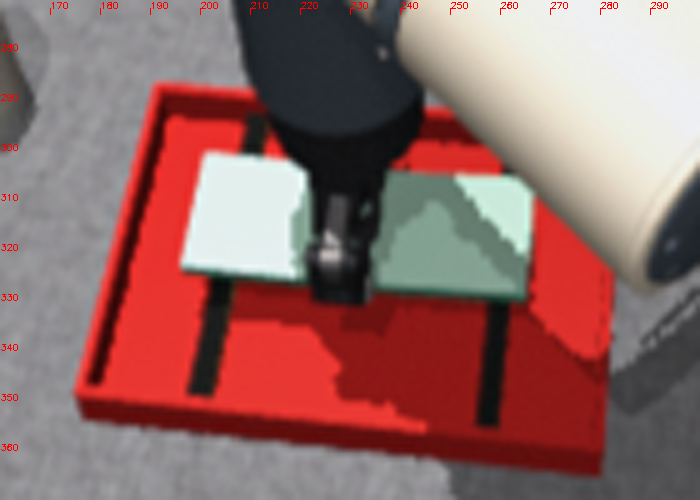

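```bash
python3 - <<'E'
from h import *
s=env.observe();p=camera_params('wrist');T=wT(p,s)
f=lambda a,z:onz(*ray(p,T,*a),z)
b=[f(a,20) for a in[(93,85),(93,107),(411,89.5),(411,112)]];print('bat',np.round(b,1).tolist(),np.mean(b,0))
d=(b[0]+b[1]-b[2]-b[3])/2;a=np.arctan2(d[1],d[0])-np.pi/2;print(np.degrees(a))
u=np.array([np.cos(a),np.sin(a),0]);print('tray c',np.mean(b,0)-75*u)
t=[f(q,147+3-85.8) for q in[(170,54),(341,54)]];t=np.mean(t,0);print('tile end',t,'c',t-90*u)
E
```

```text
bat [[548.6, 460.4, 20.0], [537.4, 461.0, 20.0], [560.2, 294.3, 20.0], [548.9, 291.8, 20.0]] [548.7568586  376.88431575  20.        ]
3.9518749263365525
tray c [473.93518688 371.71542418  20.        ]
tile end [563.74598673 376.56477839  64.2       ] c [473.95998066 370.3621085   64.2       ]
```

>>> {"op": "carry_out", "data": {"plan": [[[54,0,0,-4,0],[54,0,0,-4,0],[54,0,0,-4,0],[54,0,0,-4,0],[54,0,0,-3,0],[54,0,0,-2,0],[54,0,0,-1,0],[54,0,0,-1,0]]]}}

```text
time: 20.92
tcp_pos: [474.3, 370.3, -14.1]
tcp_rot: [[0.996, 0.084, 0.0], [0.084, -0.996, -0.0], [0.0, 0.0, -1.0]]
force: [0.5, 0.1, -2.4]
opening: 63.0
```

Centred within about 1.5 mm. I'll lower it slowly onto the battens.

>>> {"op": "carry_out", "data": {"plan": [[[54,0,0,-1,0],[54,0,0,-1,0],[54,0,0,-1,0],[54,0,0,-1,0],[54,0,0,-1,0],[54,0,0,-1,0]]]}}

```text
time: 21.42
tcp_pos: [474.3, 370.2, -20.1]
tcp_rot: [[0.996, 0.084, 0.0], [0.084, -0.996, 0.0], [0.0, -0.0, -1.0]]
force: [-0.2, 0.6, -3.5]
opening: 62.8
```

>>> {"op": "carry_out", "data": {"plan": [[[54,0,0,-0.8,0],[54,0,0,-0.8,0]]]}}

```text
time: 21.58
tcp_pos: [474.3, 370.2, -21.7]
tcp_rot: [[0.996, 0.084, -0.0], [0.084, -0.996, 0.0], [-0.0, -0.0, -1.0]]
force: [-0.5, -0.1, -2.7]
opening: 62.9
```

>>> {"op": "carry_out", "data": {"plan": [[[54,0,0,-0.8,0],[54,0,0,0,0]]]}}

```text
time: 21.75
tcp_pos: [474.2, 370.1, -22.7]
tcp_rot: [[0.996, 0.084, -0.0], [0.084, -0.996, -0.0], [-0.0, 0.0, -1.0]]
force: [-0.2, 0.5, -2.6]
opening: 62.7
```

>>> {"op": "carry_out", "data": {"plan": [[[54,0,0,-0.7,0],[54,0,0,0,0]]]}}

```text
time: 21.92
tcp_pos: [474.3, 370.2, -23.2]
tcp_rot: [[0.996, 0.084, -0.0], [0.084, -0.996, -0.0], [-0.0, 0.0, -1.0]]
force: [-1.0, 0.4, -4.0]
opening: 62.5
```

>>> {"op": "carry_out", "data": {"plan": [[[54,0,0,-0.7,0],[54,0,0,0,0]]]}}

```text
time: 22.08
tcp_pos: [474.3, 370.2, -23.9]
tcp_rot: [[0.996, 0.084, -0.0], [0.084, -0.996, -0.0], [-0.0, 0.0, -1.0]]
force: [0.6, -0.8, -3.7]
opening: 62.5
```

>>> {"op": "carry_out", "data": {"plan": [[[54,0,0,-0.7,0],[54,0,0,0,0]]]}}

```text
time: 22.25
tcp_pos: [474.3, 370.2, -24.6]
tcp_rot: [[0.996, 0.084, -0.0], [0.084, -0.996, -0.0], [-0.0, 0.0, -1.0]]
force: [-0.1, -0.9, -4.2]
opening: 63.0
```

>>> {"op": "carry_out", "data": {"plan": [[[54,0,0,-0.7,0],[54,0,0,0,0]]]}}

```text
time: 22.42
tcp_pos: [474.3, 370.2, -25.3]
tcp_rot: [[0.996, 0.084, 0.0], [0.084, -0.996, 0.0], [0.0, -0.0, -1.0]]
force: [-1.2, -0.3, -3.3]
opening: 62.6
```

>>> {"op": "carry_out", "data": {"plan": [[[54,0,0,-0.7,0],[54,0,0,0,0]]]}}

```text
time: 22.58
tcp_pos: [474.4, 370.3, -25.4]
tcp_rot: [[0.996, 0.084, 0.0], [0.084, -0.996, 0.0], [0.0, -0.0, -1.0]]
force: [-2.3, 0.1, 2.1]
opening: 62.5
```

Contact came at TCP -25.4, as predicted (-25.5). Now I'll release gently.

>>> {"op": "carry_out", "data": {"plan": [[[62,0,0,0.3,0],[63,0,0,0,0],[64,0,0,0,0],[65,0,0,0,0],[66,0,0,0,0],[68,0,0,0,0],[70,0,0,0,0],[73,0,0,0,0],[76,0,0,0,0],[78,0,0,0,0]]], "squeeze": 20}}

```text
time: 23.42
tcp_pos: [474.3, 370.2, -25.6]
tcp_rot: [[0.996, 0.084, 0.0], [0.084, -0.996, -0.0], [0.0, 0.0, -1.0]]
force: [0.2, -0.3, 0.1]
opening: 77.9
```

```bash
python3 - <<'E'
from h import *
s=env.observe();print(s['force'],s['tcp_pos'],s['time'],s['opening'])
cv2.imwrite('pics/w15.png',camera('wrist')[:,:,::-1])
E
```

```text
[ 0.18460383 -0.25881945  0.09194817] [474.32362868 370.22200299 -25.59366829] 23.4167 77.85416882725526
```

View pics/w15.png

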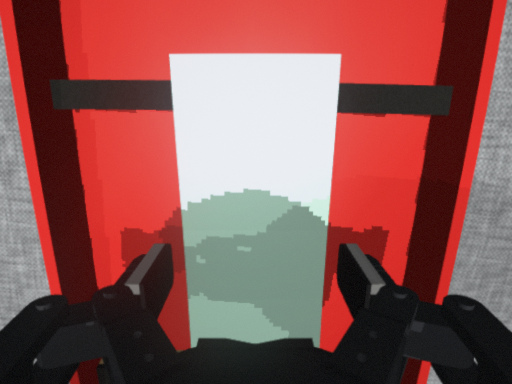

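The tile is on the battens with both pads clear of its sides (pads at columns about 160 and 350, tile 180–330). Going straight up.

>>> {"op": "carry_out", "data": {"plan": [[[78,0,0,2,0],[78,0,0,4,0],[78,0,0,8,0],[78,0,0,14,0],[78,0,0,20,0],[78,0,0,25,0],[78,0,0,25,0],[78,0,0,25,0],[78,0,0,20,0],[78,0,0,12,0]]]}}

```text
time: 24.3
tcp_pos: [475.4, 371.0, 133.5]
tcp_rot: [[0.996, 0.084, 0.004], [0.084, -0.996, 0.003], [0.004, -0.003, -1.0]]
force: [0.2, -0.2, 1.5]
opening: 78.2
```

>>> {"op": "carry_out", "data": {"plan": [[[78,-10,-20,0,0],[78,-15,-30,0,0],[78,-15,-35,0,0],[78,-10,-35,0,0],[78,0,-30,0,0],[78,0,-15,0,0],[78,0,0,0,0]]]}}

```text
time: 24.88
tcp_pos: [424.3, 203.0, 130.7]
tcp_rot: [[0.997, 0.082, 0.001], [0.082, -0.997, 0.001], [0.001, -0.001, -1.0]]
force: [-0.1, -0.1, 0.0]
opening: 78.1
```

```bash
python3 - <<'E'
from h import *
s=env.observe();print(s['force'],s['tcp_pos'],s['time'],s['opening'])
cv2.imwrite('pics/s16.png',camera('scene')[:,:,::-1]);cv2.imwrite('pics/d16.png',camera('side')[:,:,::-1])
crop('pics/s16.png','pics/s16c.png',315,145,415,215,7);crop('pics/d16.png','pics/d16c.png',165,275,295,370,5)
E
```

```text
[-0.08642971 -0.05613721  0.02872009] [424.26030094 203.01706337 130.68352667] 24.8833 78.10952385097397
```

View pics/s16c.png

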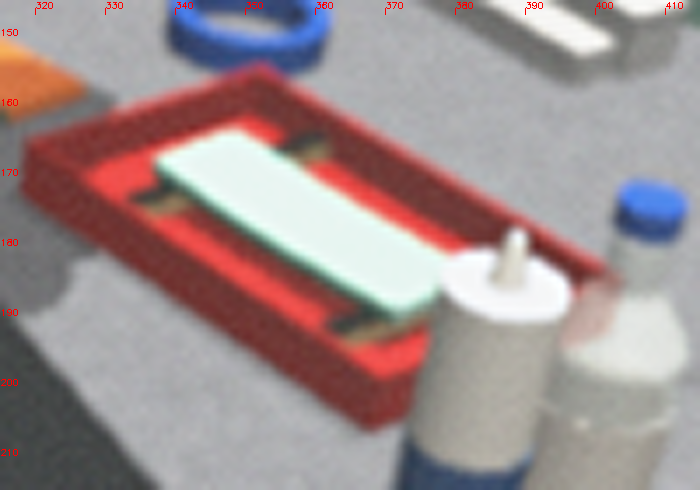

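View pics/d16c.png

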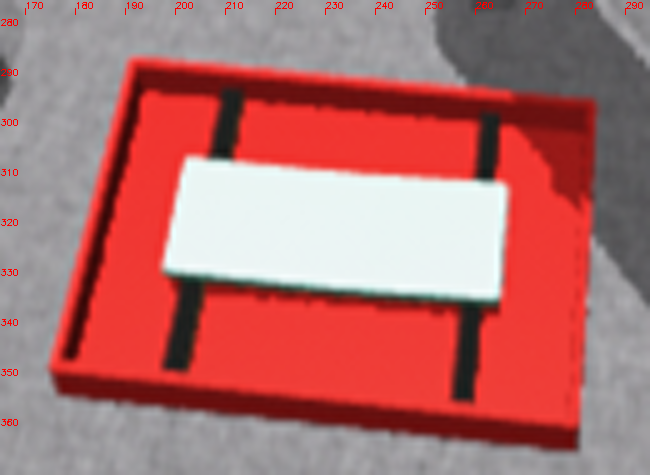

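View pics/s16.png

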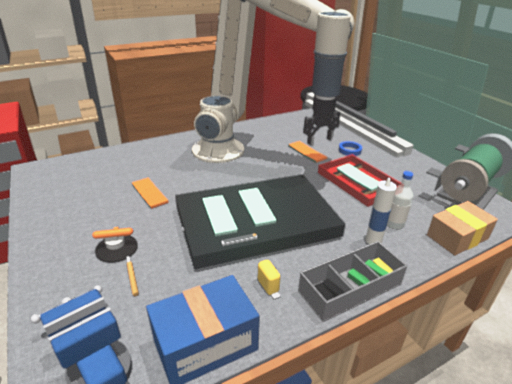

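```bash
python3 -c "
from cell import env
print(env.close_job())"
```

```text
the job is handed in; nothing more can be done
None
```

I found the bowed tile, set it across both battens of the red tray and handed the job in at about 25 s. No verdict was reported.

- **Finding it:** I pressed only the tile nearest the tray, at its near end. The far end rose about 1.5 px in both camera views and a shadow gap showed under it. I held it there about 1.4 s at 6 to 21 N, mostly 10 to 12 N. It swung back level when I let go, so I did not press the other two tiles.
- **Moving it:** I gripped it at mid-length with 40 N and lifted it (load about 3.7 N). I lowered it onto the battens, where the contact height matched my prediction to 0.1 mm. Then I released it.
- **Last checks:** Just before lowering, the wrist camera put the tile centre within about 1.5 mm of the tray centre. After release, both views show it lying across both battens and centred by eye. The fingers read no force, and the other two tiles and the bystanders look unmoved.

**What disagreed:**
- **Fingertip height:** The real fingertips were about 39 mm above the reported TCP with the jaws shut, and about 48 mm above it at 76 mm opening. I worked from images and touch instead of the nominal TCP height.
- **Scene camera:** The scene and side cameras differed by up to about 14 mm in x. I took the grasp and tray positions from the wrist camera.

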